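# Put the loose slicer inserts away in their latched case

## Robot

A 7-joint arm with a two-finger parallel gripper is mounted at the origin on the work surface. World frame = base frame: x ahead of the robot, y to its left, z up, the work surface at z = 0. Lengths are in mm, angles in rad, forces in N, time in s.
With the tool pointing down it reaches from about 400 to 875 mm from the base axis. Payload 4.4 kg.
Tool frame: the origin (TCP) lies where the fingers leave the gripper's body, on its centre line; the fingertips stand 73 mm ahead of it and the grasp point (between the pads) lies 54 mm ahead of it; z points along the fingers, y is the line along which they close (so a half turn about z gives the same grasp; the last joint's range is limited). The gripper opens to 85 mm and grips with 20 to 120 N. Pads are 22 mm wide; open, the fingers measure 114 mm over their backs; the gripper's body (76 mm by 85 mm) begins 54 mm behind the grasp point. The pads swing forward as they close: fully open they stand 13 mm farther back than shut.
Start: joints at [-1.278, 0.628, 0.038, 1.517, -0.027, 0.996, -0.02], TCP at [228.227, 608.629, 303.913] pointing down, gripper open.
Joint ranges: [-3.06, 3.06], [-0.37, 2.12], [-1.25, 1.32], [0.18, 2.47], [-1.1, 4.24], [0.23, 1.98], [-2.94, 2.94]. Speed limits (rad/s): [2.57, 2.57, 3.14, 3.14, 3.14, 3.14, 3.14].

## Interface

Orientations are given as [roll, pitch, yaw] about the fixed x, y, z axes, in that order (R = Rz(yaw) Ry(pitch) Rx(roll)).
In Python, from cell import ctrl gives the robot as it stands.
- The arm moves only by the tool send_rows, never from a script. Its argument "rows" is a list that holds one entry, the list of rows, each a list of 6 numbers: the shift along the tool's x, y, z in cm, then the turn, a rotation vector about the tool's x, y, z in rad. In form: [[[tx, ty, tz, wx, wy, wz], ...]]. A call has 1 to 10 rows; each row is the pose to reach, as a shift and turn from the pose commanded when the call began, along the tool's axes at that moment; what a row does not reach only later rows make up. A row lasts 1/10 s, in which the tool goes at most 50 mm and 8.59 degrees, less where a joint would pass 70% of its speed; a pose out of reach is approached as far as the arm can. A call with a gripper value outside its range is refused whole. "grip" is the closure in counts, from 0 (fully open) to 255 (shut), set as the call begins (left out, the last holds). The fingers move at their own pace and stop on an object; the grip force is fixed at half the most. Time passes only in rows, so rows that repeat a pose let the fingers close. It gives the time, the measured TCP pose, the force, the opening and the grip force at its end, in the units of the state.
- ctrl.read_state(): the state, without advancing time (a new reading comes with each control period).
- ctrl.get_image(name): name is "scene" or "top"; returns a dict with "pixels" (420x560x3 uint8, red, green, blue), "fx", "fy", "cx", "cy" (pixels), "extrinsics" (4x4, takes a point from camera to world coordinates). Camera axes: x right, y up, looking along -z (the intrinsics and any distortion apply to the point x, -y, -z); pixel columns grow to the right and rows downward; lengths in mm; the calibration is good to about 2 mm. A picture is of the moment at which its call begins. There is no depth.
- ctrl.finish_job(): hands the job in; it is judged then, once.
The state is a dict: "clock": time; "qpos": joint angles; "qd": joint speeds; "tau": joint torques, N m; "eef_pos": TCP position; "tool_rot": TCP orientation; "force": force on the tool from outside, world axes, zero at the start; "torque": the same for the moment, N m; "width": finger opening in mm; "gripper_force": force on a finger pad.
Only numpy, scipy, OpenCV 4.12 (cv2) and the standard library are available. Lean on these libraries where they do the work, as an engineer would, in place of code of your own. Each camera call takes 0.05 s, during which the arm holds its last target. There are 200 camera calls.

## Task

Put every slicer insert lying on the counter away in the wooden case: swing the brass keeper aside so that it no longer blocks the bolt, draw the bolt fully back, swing the lid up until it stands about upright, and lay each insert rib up, flat and square in a pocket of its own, any pocket. Then shut the lid fully and slide the bolt fully home again; the keeper may stay open, and the other kitchen things are to be left alone.

Things in the scene. Friction and masses are not known exactly. Their poses are not given: they have to be found in the camera images.
- case: Fixed wooden case. Origin: centre of the underside of its box; z up, x from front (handle side) to back (hinge side), y from box to latch deck. Box 130 (x) x 238 (y) x 60 mm high without lid, inner floor 10 mm up, three pockets 106 (x) x 70 mm (y), dividers 6 mm thick, 14 mm high, outer walls 60 mm up. Latch deck (bolt, keeper): y 119 to 269, x -65 to 45, top 68 mm up.
- pocket0 (a point): Centre of the inner floor of the first pocket (case frame: 0, -76, 10 mm). An insert lies in it with its long side along the case's x.
- pocket1 (a point): Centre of the inner floor of the middle pocket (case frame: 0, 0, 10 mm).
- pocket2 (a point): Centre of the inner floor of the third pocket, next to the latch deck (case frame: 0, 76, 10 mm).
- lid (a joint): Hinge of the wooden lid (130 x 238 x 8 mm, 0.35 kg), rad: 0 shut, grows as the front edge swings up, 1.9 at most. Stiff: it stays where it is left; it takes about 5 N at the handle to lift it.
- lid_hinge (a point): Middle of the lid's hinge axis, which runs along the case's y (case frame: 65, 0, 64 mm).
- lid_handle (a point): Middle of the lid's handle: a steel bar 10 mm thick and 90 mm long, along the case's y, held by two side rods 42 mm ahead of the lid's front edge and in the plane of the lid, 170 mm from the hinge axis. With the lid shut it lies 64 mm above the counter with free space below.
- bolt (a joint): Travel of the steel sliding bolt, m: 0 home (its nose lies 21 mm over the lid's edge and holds the lid shut), 0.042 fully drawn, along the case's +y. Clear of the lid from 0.025. Light friction, 1.5 N; stays where it is left.
- bolt_knob (a point): Upright round knob of the bolt, 14 mm thick, 35 mm tall; this point is on its axis, 17.5 mm above the bolt bar (top of the bar 80 mm and top of the knob 115 mm above the counter). With the bolt home it is at x -10, y 157 mm of the case.
- keeper (a joint): Angle of the brass keeper, rad: at 0 its flat arm (16 mm wide, 75 mm from pivot to end, 84 to 94 mm above the counter) points along the case's -y, end on to the bolt's knob, and blocks the bolt. It grows as the arm swings towards the case's front (clockwise from above) to 1.75; at 1.57 it points along -x. The knob passes it from about 0.6. Stiff (0.15 N m); stays where left.
- keeper_pivot (a point): On the keeper's upright pivot axis, at the top face of its arm (case frame: -10, 243, 94 mm).
- keeper_tab (a point): Upright round finger tab on the keeper's arm, 12 mm thick, 28 mm tall (from 94 to 122 mm above the counter), 45 mm from the pivot axis; this point is on its axis, 14 mm above the arm.
- insert0_mid (a point): Slicer insert (one slot in its steel faces): a flat grey plate 100 (x) by 64 (y) by 12 mm with a black upright grip rib on its middle, 70 (along x) by 14 (y) by 34 mm tall; 0.12 kg. Origin half-way up, 23 mm above its underside, which is down. It may be absent. All inserts have the same size; any of them fits any pocket, either way round.
- insert1_mid (a point): Slicer insert (four slots in its steel faces): a flat grey plate 100 (x) by 64 (y) by 12 mm with a black upright grip rib on its middle, 70 (along x) by 14 (y) by 34 mm tall; 0.12 kg. Origin half-way up, 23 mm above its underside, which is down. It may be absent. All inserts have the same size; any of them fits any pocket, either way round.
- insert2_mid (a point): Slicer insert (seven slots in its steel faces): a flat grey plate 100 (x) by 64 (y) by 12 mm with a black upright grip rib on its middle, 70 (along x) by 14 (y) by 34 mm tall; 0.12 kg. Origin half-way up, 23 mm above its underside, which is down. It may be absent. All inserts have the same size; any of them fits any pocket, either way round.
- insert3_mid (a point): Slicer insert (eleven slots in its steel faces): a flat grey plate 100 (x) by 64 (y) by 12 mm with a black upright grip rib on its middle, 70 (along x) by 14 (y) by 34 mm tall; 0.12 kg. Origin half-way up, 23 mm above its underside, which is down. It may be absent. All inserts have the same size; any of them fits any pocket, either way round.
- steel_cup: Bystander: steel measuring cup, 80 mm wide, 55 mm tall, upright on the counter; origin at the centre of its underside. Leave it alone.
- mixing_bowl: Bystander: steel bowl, 110 mm wide, 50 mm tall, upright on the counter; origin at the centre of its underside. Leave it alone.
- honey_jar: Bystander: honey jar, 68 mm wide, 85 mm tall, upright on the counter; origin at the centre of its underside. Leave it alone.
- spice_jar: Bystander: spice jar, 56 mm wide, 90 mm tall, upright on the counter; origin at the centre of its underside. Leave it alone.
- wooden_spoon: Bystander: wooden spoon lying on the counter, about 200 mm long; origin at its middle. Leave it alone.
There are look-alikes about, which are no part of the job. What is shaped like the part that bears insert1_mid but purple is not meant.

How it is judged (in metres and radians):
On the way, in this order (a step that is already met when the one before it is completed fails the run):
1. the keeper is swung aside (0.8 rad or more), the bolt still home (value of joint keeper above 0.8 rad and value of joint bolt below 0.012 m), for 0.2 s.
2. the bolt is drawn (34 mm or more) (value of joint bolt above 0.034 m), for 0.2 s.
3. the lid stands open (1.2 rad or more) (value of joint lid above 1.2 rad), for 0.2 s.
4. every insert lies flat and square in a pocket, the lid still open (((horizontal distance between insert0_mid and pocket0 below 0.009 m and z of insert0_mid in the frame of pocket0 below 0.027 m and angle between insert0_mid's own z axis and vertical below 0.06 rad and angle between the x axis of insert0_mid and the x axis of case, either way round below 0.12 rad) or (horizontal distance between insert0_mid and pocket1 below 0.009 m and z of insert0_mid in the frame of pocket1 below 0.027 m and angle between insert0_mid's own z axis and vertical below 0.06 rad and angle between the x axis of insert0_mid and the x axis of case, either way round below 0.12 rad) or (horizontal distance between insert0_mid and pocket2 below 0.009 m and z of insert0_mid in the frame of pocket2 below 0.027 m and angle between insert0_mid's own z axis and vertical below 0.06 rad and angle between the x axis of insert0_mid and the x axis of case, either way round below 0.12 rad)) and ((horizontal distance between insert1_mid and pocket0 below 0.009 m and z of insert1_mid in the frame of pocket0 below 0.027 m and angle between insert1_mid's own z axis and vertical below 0.06 rad and angle between the x axis of insert1_mid and the x axis of case, either way round below 0.12 rad) or (horizontal distance between insert1_mid and pocket1 below 0.009 m and z of insert1_mid in the frame of pocket1 below 0.027 m and angle between insert1_mid's own z axis and vertical below 0.06 rad and angle between the x axis of insert1_mid and the x axis of case, either way round below 0.12 rad) or (horizontal distance between insert1_mid and pocket2 below 0.009 m and z of insert1_mid in the frame of pocket2 below 0.027 m and angle between insert1_mid's own z axis and vertical below 0.06 rad and angle between the x axis of insert1_mid and the x axis of case, either way round below 0.12 rad)) and ((horizontal distance between insert2_mid and pocket0 below 0.009 m and z of insert2_mid in the frame of pocket0 below 0.027 m and angle between insert2_mid's own z axis and vertical below 0.06 rad and angle between the x axis of insert2_mid and the x axis of case, either way round below 0.12 rad) or (horizontal distance between insert2_mid and pocket1 below 0.009 m and z of insert2_mid in the frame of pocket1 below 0.027 m and angle between insert2_mid's own z axis and vertical below 0.06 rad and angle between the x axis of insert2_mid and the x axis of case, either way round below 0.12 rad) or (horizontal distance between insert2_mid and pocket2 below 0.009 m and z of insert2_mid in the frame of pocket2 below 0.027 m and angle between insert2_mid's own z axis and vertical below 0.06 rad and angle between the x axis of insert2_mid and the x axis of case, either way round below 0.12 rad)) and ((horizontal distance between insert3_mid and pocket0 below 0.009 m and z of insert3_mid in the frame of pocket0 below 0.027 m and angle between insert3_mid's own z axis and vertical below 0.06 rad and angle between the x axis of insert3_mid and the x axis of case, either way round below 0.12 rad) or (horizontal distance between insert3_mid and pocket1 below 0.009 m and z of insert3_mid in the frame of pocket1 below 0.027 m and angle between insert3_mid's own z axis and vertical below 0.06 rad and angle between the x axis of insert3_mid and the x axis of case, either way round below 0.12 rad) or (horizontal distance between insert3_mid and pocket2 below 0.009 m and z of insert3_mid in the frame of pocket2 below 0.027 m and angle between insert3_mid's own z axis and vertical below 0.06 rad and angle between the x axis of insert3_mid and the x axis of case, either way round below 0.12 rad)) and value of joint lid above 0.6 rad), for 0.2 s.
5. the lid is shut over the seated inserts (((horizontal distance between insert0_mid and pocket0 below 0.009 m and z of insert0_mid in the frame of pocket0 below 0.027 m and angle between insert0_mid's own z axis and vertical below 0.06 rad and angle between the x axis of insert0_mid and the x axis of case, either way round below 0.12 rad) or (horizontal distance between insert0_mid and pocket1 below 0.009 m and z of insert0_mid in the frame of pocket1 below 0.027 m and angle between insert0_mid's own z axis and vertical below 0.06 rad and angle between the x axis of insert0_mid and the x axis of case, either way round below 0.12 rad) or (horizontal distance between insert0_mid and pocket2 below 0.009 m and z of insert0_mid in the frame of pocket2 below 0.027 m and angle between insert0_mid's own z axis and vertical below 0.06 rad and angle between the x axis of insert0_mid and the x axis of case, either way round below 0.12 rad)) and ((horizontal distance between insert1_mid and pocket0 below 0.009 m and z of insert1_mid in the frame of pocket0 below 0.027 m and angle between insert1_mid's own z axis and vertical below 0.06 rad and angle between the x axis of insert1_mid and the x axis of case, either way round below 0.12 rad) or (horizontal distance between insert1_mid and pocket1 below 0.009 m and z of insert1_mid in the frame of pocket1 below 0.027 m and angle between insert1_mid's own z axis and vertical below 0.06 rad and angle between the x axis of insert1_mid and the x axis of case, either way round below 0.12 rad) or (horizontal distance between insert1_mid and pocket2 below 0.009 m and z of insert1_mid in the frame of pocket2 below 0.027 m and angle between insert1_mid's own z axis and vertical below 0.06 rad and angle between the x axis of insert1_mid and the x axis of case, either way round below 0.12 rad)) and ((horizontal distance between insert2_mid and pocket0 below 0.009 m and z of insert2_mid in the frame of pocket0 below 0.027 m and angle between insert2_mid's own z axis and vertical below 0.06 rad and angle between the x axis of insert2_mid and the x axis of case, either way round below 0.12 rad) or (horizontal distance between insert2_mid and pocket1 below 0.009 m and z of insert2_mid in the frame of pocket1 below 0.027 m and angle between insert2_mid's own z axis and vertical below 0.06 rad and angle between the x axis of insert2_mid and the x axis of case, either way round below 0.12 rad) or (horizontal distance between insert2_mid and pocket2 below 0.009 m and z of insert2_mid in the frame of pocket2 below 0.027 m and angle between insert2_mid's own z axis and vertical below 0.06 rad and angle between the x axis of insert2_mid and the x axis of case, either way round below 0.12 rad)) and ((horizontal distance between insert3_mid and pocket0 below 0.009 m and z of insert3_mid in the frame of pocket0 below 0.027 m and angle between insert3_mid's own z axis and vertical below 0.06 rad and angle between the x axis of insert3_mid and the x axis of case, either way round below 0.12 rad) or (horizontal distance between insert3_mid and pocket1 below 0.009 m and z of insert3_mid in the frame of pocket1 below 0.027 m and angle between insert3_mid's own z axis and vertical below 0.06 rad and angle between the x axis of insert3_mid and the x axis of case, either way round below 0.12 rad) or (horizontal distance between insert3_mid and pocket2 below 0.009 m and z of insert3_mid in the frame of pocket2 below 0.027 m and angle between insert3_mid's own z axis and vertical below 0.06 rad and angle between the x axis of insert3_mid and the x axis of case, either way round below 0.12 rad)) and value of joint lid below 0.03 rad), for 0.2 s.
At the end, for the whole second after the job is handed in: Every insert present lies in a pocket: centre within 9 mm of the pocket's, its underside within 4 mm of the pocket floor, upright within 0.06 rad, square to the case within 0.12 rad, at rest; the lid is shut (below 0.03 rad) and the bolt home (within 6 mm) (all of step 5 and value of joint bolt below 0.006 m and linear speed of each of insert0, insert1, insert2, insert3 below 0.02 m/s); the robot touches nothing.
It fails at once if the steel measuring cup is tipped over or shoved more than 6 cm (distance of steel_cup from where it was at the start of the episode above 0.06 m or angle between steel_cup's own z axis and vertical above 0.6 rad).
It fails at once if the steel bowl is tipped over or shoved more than 6 cm (distance of mixing_bowl from where it was at the start of the episode above 0.06 m or angle between mixing_bowl's own z axis and vertical above 0.6 rad).
It fails at once if the honey jar is tipped over or shoved more than 6 cm (distance of honey_jar from where it was at the start of the episode above 0.06 m or angle between honey_jar's own z axis and vertical above 0.6 rad).
It fails at once if the spice jar is tipped over or shoved more than 6 cm (distance of spice_jar from where it was at the start of the episode above 0.06 m or angle between spice_jar's own z axis and vertical above 0.6 rad).
It fails at once if the wooden spoon is shoved more than 6 cm (distance of wooden_spoon from where it was at the start of the episode above 0.06 m).
Of insert0, insert1, insert2, insert3 only 2 to 3 are there at a start; the rules pass over those that are not, and their reading is None.
At some moment in a run one of insert0, insert1, insert2, insert3 may be knocked a few centimetres aside while the robot is not near it.
Once in a run the grip may slacken for a moment while it holds something.
It also fails if it takes over 210 s, if anything falls off the work surface, if the arm or the gripper's body presses on something with over 40 N, if the wrist force passes 120 N, or if a joint passes its speed limit or range.

## Working session

There is one attempt and no reset: what is moved stays moved. The work goes in short steps, Python scripts to look and compute and a tool call to move; the robot and the scene stay as the last step left them, time stands still between calls to the robot, and variables do not carry over. Pictures are saved under pics/ and viewed, at most 14 in all, crops included, and the job is handed in when it is done.

Besides the shell and the picture viewer there is one more tool, called by a JSON object that holds its "api" and its "payload", one argument or row to a line. send_rows: Moves the arm, as the interface text tells. Its arguments: {"type":"object","properties":{"rows":{"type":"array","items":{"type":"array","items":{"type":"array","items":{"type":"number"}}}},"grip":{"type":"number"}},"required":["rows"]}

```bash
ls; mkdir -p pics
cat > h.py <<'E'
import numpy as np, cv2
from cell import ctrl
from scipy.spatial.transform import Rotation as Rn
def snap(name,fn=None):
    im=ctrl.get_image(name)
    if fn: cv2.imwrite('pics/'+fn,cv2.cvtColor(np.asarray(im['pixels']),cv2.COLOR_RGB2BGR))
    return im
def ray(im,uv,z):
    E=np.array(im['extrinsics']);uv=np.atleast_2d(uv).astype(float)
    d=np.c_[(uv[:,0]-im['cx'])/im['fx'],-(uv[:,1]-im['cy'])/im['fy'],-np.ones(len(uv))]@E[:3,:3].T
    o=E[:3,3];return o+d*((z-o[2])/d[:,2])[:,None]
def proj(im,P):
    E=np.array(im['extrinsics']);c=(np.atleast_2d(P)-E[:3,3])@E[:3,:3]
    return np.c_[im['cx']+im['fx']*c[:,0]/-c[:,2],im['cy']+im['fy']*-c[:,1]/-c[:,2]]
E
python3 - <<'E'
from h import *
for n in('top','scene'):
    im=snap(n,n+'0.png');print({k:v for k,v in im.items() if k!='pixels'})
print(ctrl.read_state())
E
```

```text
pics
{'fx': 411.7757520716284, 'fy': 411.7757520716284, 'cx': 285.82823176049396, 'cy': 203.59131150278506, 'extrinsics': array([[ 1.86312788e-03,  9.88421570e-01, -1.51721219e-01,
         2.92558886e+02],
       [-9.99993874e-01,  1.39196409e-03, -3.21160836e-03,
         4.46777450e+01],
       [-2.96323249e-03,  1.51726273e-01,  9.88418109e-01,
         1.14261987e+03],
       [ 0.00000000e+00,  0.00000000e+00,  0.00000000e+00,
         1.00000000e+00]])}
{'fx': 468.1696179154817, 'fy': 468.1696179154817, 'cx': 289.09750164527526, 'cy': 205.6044526279528, 'extrinsics': array([[-2.54350000e-01, -6.53991972e-01,  7.12460931e-01,
         1.51355283e+03],
       [ 9.66903198e-01, -1.87278520e-01,  1.73277123e-01,
         2.81778189e+02],
       [ 2.01067817e-02,  7.32953789e-01,  6.79981220e-01,
         1.07867800e+03],
       [ 0.00000000e+00,  0.00000000e+00,  0.00000000e+00,
         1.00000000e+00]])}
{'clock': 0.1, 'qpos': array([-1.27781067,  0.62924125,  0.03846171,  1.51824082, -0.02698384,
        0.9962876 , -0.02000899]), 'qd': array([ 5.02176032e-05, -2.22787583e-03, -1.27842642e-03, -2.85741764e-03,
       -1.39308162e-03,  2.31219376e-03,  4.34688949e-04]), 'tau': array([ 2.58369262e-03, -5.64534330e+01,  1.23061538e+00, -1.93975103e+01,
        1.13365974e-02,  5.43152564e-03, -7.82371501e-07]), 'eef_pos': array([228.07392699, 608.22519111, 303.09797485]), 'tool_rot': array([-3.13993452e+00,  3.87952462e-05,  2.78279374e+00]), 'force': array([-0.22015494,  0.86123029, -0.6526184 ]), 'torque': array([0.02039978, 0.0209686 , 0.03625869]), 'gripper_force': 0.0, 'width': 85.24870383143237}
```

```bash
sleep 1
```

```text
(no output)
```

View pics/top0.png

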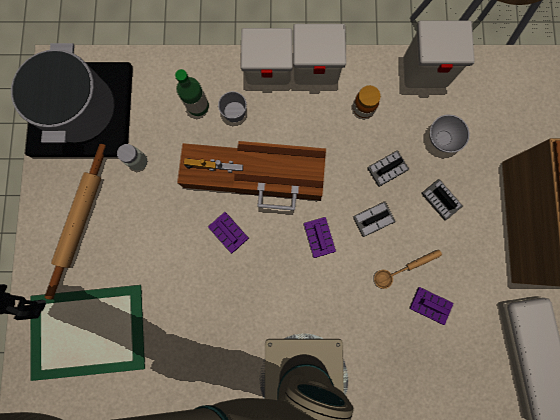

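View pics/scene0.png

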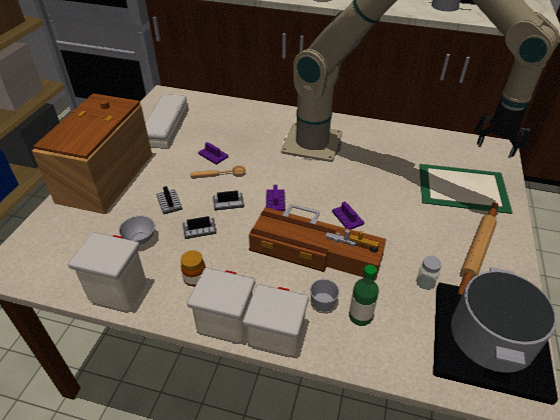

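The top view shows the case at about (252,172) with its latch deck to the left. There are three grey inserts, at (388,168), (442,199) and (374,218). The purple ones are decoys. I'll zoom in to measure.

Run:
```python
from h import *
a=cv2.imread('pics/top0.png')
c=cv2.resize(a[130:220,170:340],None,fx=4.7,fy=4.7,interpolation=cv2.INTER_CUBIC);cv2.imwrite('pics/c1.png',c)
c=cv2.resize(a[140:245,340:475],None,fx=5.5,fy=5.5,interpolation=cv2.INTER_CUBIC);cv2.imwrite('pics/c2.png',c)
```

```text
(no output)
```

View pics/c1.png

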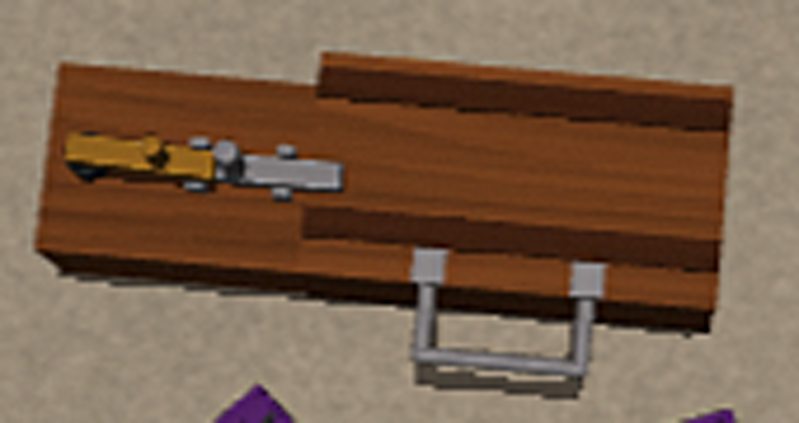

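View pics/c2.png

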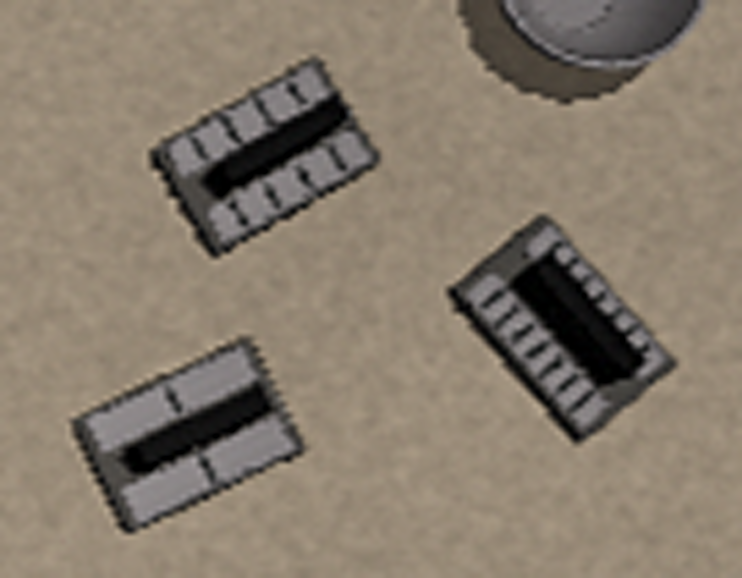

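The case crop shows the lid, deck, knob and tab corners clearly. The second crop shows inserts with 4, 1 and 7 slots, all rib up. Next I'll fit the poses.

```bash
cat > fit.py <<'E'
from h import *
from scipy.optimize import least_squares,minimize
import itertools
def c2w(p,P):
    x,y,a=p[:3];P=np.atleast_2d(P).astype(float);c,s=np.cos(a),np.sin(a)
    return np.c_[x+c*P[:,0]-s*P[:,1],y+s*P[:,0]+c*P[:,1],P[:,2]]
def box(x,y,z0,z1,cx=0,cy=0):return np.array([(cx+i*x/2,cy+j*y/2,k) for i in(-1,1) for j in(-1,1) for k in(z0,z1)])
S=5
def fitins(im,uv,z=0,r=24):
    px=np.asarray(im['pixels']).astype(float);u0,v0=int(uv[0]-r),int(uv[1]-r)
    c=cv2.resize(px[v0:v0+2*r,u0:u0+2*r].astype(np.float32),None,fx=S,fy=S,interpolation=cv2.INTER_LINEAR)
    m=((c[...,0]-c[...,2])<0.14*c.max(2)+2).astype(np.uint8)
    n,l,st,ce=cv2.connectedComponentsWithStats(m);i=l[int((uv[1]-v0)*S),int((uv[0]-u0)*S)]
    if i==0:i=1+np.argmax(st[1:,4])
    m=cv2.morphologyEx((l==i).astype(np.uint8),cv2.MORPH_CLOSE,np.ones((9,9)))
    def cost(q):
        g=np.zeros_like(m)
        for b in(box(100,64,z,z+12),box(70,14,z+12,z+46)):
            h=cv2.convexHull(proj(im,c2w(q,b)).astype(np.float32))[:,0]
            h=((h-[u0,v0]+.5)*S-.5)
            cv2.fillConvexPoly(g,np.round(h*16).astype(np.int32),1,shift=4)
        return 1-(g&m).sum()/max(1,(g|m).sum())
    g0=ray(im,uv,z+20)[0];best=None
    for a in np.arange(0,np.pi,np.pi/8):
        res=minimize(cost,[g0[0],g0[1],a],method='Nelder-Mead',options=dict(initial_simplex=[[g0[0],g0[1],a],[g0[0]+12,g0[1],a],[g0[0],g0[1]+12,a],[g0[0],g0[1],a+.3]],xatol=.05,fatol=1e-4))
        if best is None or res.fun<best.fun:best=res
    return best.x,best.fun
E
python3 - <<'E'
from fit import *
im=snap('top')
uv=np.array([(60,63),(37,249),(320,53),(733,87),(716,313),(418,354),(581,370),(228,150),(155,143)])/4.7+[170,130]
P=np.array([(45,269,68),(-65,269,68),(65,119,68),(65,-119,68),(-65,-119,68),(-105,45,64),(-105,-45,64),(-10,157,115),(-10,198,122)])
f=lambda p:(proj(im,c2w(p,P))-uv).ravel()
r=least_squares(f,[600,150,0],loss='soft_l1');print(r.x,np.round(r.fun.reshape(-1,2),1).tolist())
for u in((388,168),(442,199),(374,218)):
    print(fitins(im,u))
s=snap('scene')
for u in((199,228),(169,200),(228,200)):print('scene',fitins(s,u))
print(proj(s,c2w(r.x,P)).round().tolist())
E
```

```text
[ 5.53070934e+02  6.35928446e+01 -8.99406371e-02] [[-0.1, -0.1], [-0.6, 0.1], [0.5, -0.2], [0.4, 0.3], [0.2, -0.5], [0.6, 0.3], [-0.2, -0.0], [0.0, 0.4], [-0.9, -0.2]]
(array([ 569.08182936, -239.01224608,    2.10774964]), np.float64(0.06462470548636823))
(array([ 481.12379441, -386.77352357,    0.68333336]), np.float64(0.06808146345859245))
(array([ 424.70152286, -195.32730008,    1.99966281]), np.float64(0.05516088591725865))
scene (array([ 568.64487262, -241.50178497,    2.10750361]), np.float64(0.07764987690465097))
scene (array([ 479.31846424, -389.11539331,    0.66297157]), np.float64(0.07402365353526763))
scene (array([ 424.25760097, -197.12050077,    2.01024036]), np.float64(0.09206397795974597))
[[378.0, 265.0], [386.0, 238.0], [325.0, 255.0], [248.0, 234.0], [265.0, 206.0], [318.0, 212.0], [291.0, 205.0], [346.0, 230.0], [361.0, 232.0]]
```

```bash
cat > go.py <<'E'
from fit import *
CASE=np.array([553.07,63.59,-0.0899])
def delta(P,yaw,s=None,pose=None):
    if pose is None:
        s=s or ctrl.read_state();p=s['eef_pos'];R0=Rn.from_euler('xyz',s['tool_rot'])
    else:p,R0=pose
    R1=Rn.from_euler('xyz',[np.pi,0,yaw])
    dv=R0.inv().apply(np.array(P)-p)/10;w=(R0.inv()*R1).as_rotvec()
    alt=(R0.inv()*Rn.from_euler('xyz',[np.pi,0,yaw+np.pi])).as_rotvec()
    print('row',[round(float(v),2) for v in dv]+[round(float(v),3) for v in w],'alt w',alt.round(3),'rows>=',round(max(np.linalg.norm(dv)/5,np.linalg.norm(w)/.15),1))
    return P,R1
def case(P):return c2w(CASE,P)[0]
CY=np.pi/2+CASE[2]
E
python3 -c "
from go import *
p=delta(case([-10,198,260]),CY)
print(case([-10,198,260]))"
```

```text
row [-43.33, -20.77, 4.36, -0.001, 0.001, 1.302] alt w [-1.00e-03 -1.00e-03 -1.84e+00] rows>= 9.6
[560.88661563 261.68820928 260.        ]
```

{"api": "send_rows", "payload": {
  "rows": [
    [[-43.33,-20.77,4.36,0,0,1.302],[-43.33,-20.77,4.36,0,0,1.302],[-43.33,-20.77,4.36,0,0,1.302],[-43.33,-20.77,4.36,0,0,1.302],[-43.33,-20.77,4.36,0,0,1.302],[-43.33,-20.77,4.36,0,0,1.302],[-43.33,-20.77,4.36,0,0,1.302],[-43.33,-20.77,4.36,0,0,1.302],[-43.33,-20.77,4.36,0,0,1.302],[-43.33,-20.77,4.36,0,0,1.302]]
  ],
  "grip": 0
}}

```text
clock: 1.2
eef_pos: [563.4, 258.0, 260.0]
tool_rot: [3.14, 0.002, 1.475]
force: [1.3, -0.2, 0.1]
width: 85.5
gripper_force: 0.0
```

```bash
python3 -c "
from go import *
s=ctrl.read_state();print(s['eef_pos'],s['tool_rot'],s['qpos'],s['force'])
p=delta(case([-10,198,172]),CY)"
```

```text
[563.39667609 258.02806584 260.02574232] [3.14007165e+00 2.17678561e-03 1.47474485e+00] [-0.7015654   0.66002354  0.37361562  1.66007306 -0.29190124  0.87680896
 -0.30748012] [ 1.34079067 -0.15209543  0.09068973]
row [0.36, -0.3, 8.8, 0.002, 0.002, -0.006] alt w [ 3.000e-03 -2.000e-03  3.135e+00] rows>= 1.8
```

{"api": "send_rows", "payload": {
  "rows": [
    [[0,0,2,0,0,0],[0,0,4,0,0,0],[0,0,6,0,0,0],[0,0,8,0,0,0],[0,0,8.8,0,0,0],[0,0,8.8,0,0,0],[0,0,8.8,0,0,0]]
  ]
}}

```text
clock: 1.9
eef_pos: [561.4, 262.1, 172.9]
tool_rot: [3.141, -0.0, 1.481]
force: [0.3, 0.5, 0.5]
width: 85.4
gripper_force: 0.0
```

{"api": "send_rows", "payload": {
  "rows": [
    [[0,0,0,0,0,0],[0,0,0,0,0,0],[0,0,0,0,0,0],[0,0,0,0,0,0],[0,0,0,0,0,0],[0,0,0,0,0,0]]
  ],
  "grip": 200
}}

```text
clock: 2.5
eef_pos: [561.0, 262.0, 172.3]
tool_rot: [-3.142, -0.0, 1.481]
force: [-0.7, 0.6, -0.5]
width: 18.1
gripper_force: 0.0
```

```bash
python3 -c "
from go import *
for t in (.25,.5,.75,1.,1.25,1.5):
    print(t,np.round([(45*(1-np.cos(t)))/10,-4.5*np.sin(t)],2))
s=ctrl.read_state();print(s['eef_pos'],s['tool_rot'],s['force'],s['width'])
snap('top','t1.png');p=delta(case([-10,198,172]),CY)
a=cv2.imread('pics/t1.png');cv2.imwrite('pics/t1c.png',cv2.resize(a[110:230,150:330],None,fx=4,fy=4))"
```

```text
0.25 [ 0.14 -1.11]
0.5 [ 0.55 -2.16]
0.75 [ 1.21 -3.07]
1.0 [ 2.07 -3.79]
1.25 [ 3.08 -4.27]
1.5 [ 4.18 -4.49]
[560.9799372  262.01907916 172.34110223] [-3.14155634e+00 -5.47104972e-05  1.48082711e+00] [-0.71090575  0.55707981 -0.47750762] 18.105926422335582
row [-0.03, -0.0, 0.03, -0.0, 0.0, -0.0] alt w [0.    0.    3.142] rows>= 0.0
```

View pics/t1c.png

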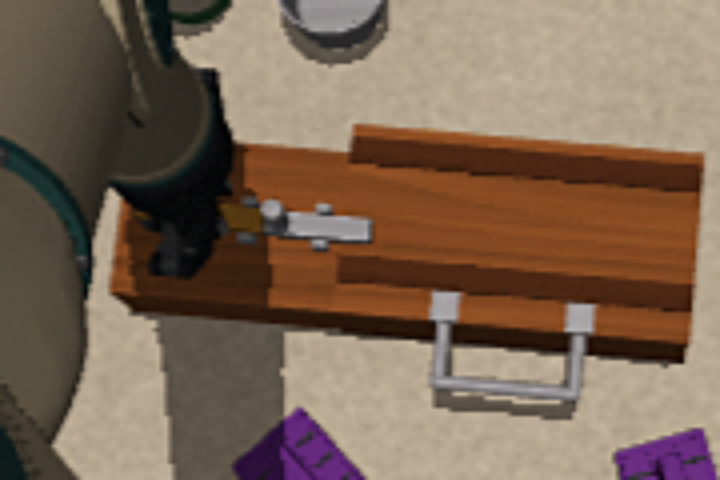

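The gripper is caged around the tab. I'll swing it along the arc and turn the tool with it.

{"api": "send_rows", "payload": {
  "rows": [
    [[0.04,-0.63,0,0,0,0.14],[0.18,-1.24,0,0,0,0.28],[0.39,-1.84,0,0,0,0.42],[0.69,-2.39,0,0,0,0.56],[1.06,-2.9,0,0,0,0.7],[1.5,-3.35,0,0,0,0.84],[1.99,-3.74,0,0,0,0.98],[2.54,-4.05,0,0,0,1.12],[3.12,-4.29,0,0,0,1.26],[3.74,-4.43,0,0,0,1.4]]
  ]
}}

```text
clock: 3.55
eef_pos: [520.6, 301.6, 172.5]
tool_rot: [3.139, -0.001, 0.074]
force: [0.9, -4.6, 1.3]
width: 18.6
gripper_force: 2.0
```

{"api": "send_rows", "payload": {
  "rows": [
    [[0,0,0,0,0,0],[0,0,0,0,0,0],[0,0,0,0,0,0]]
  ]
}}

```text
clock: 3.85
eef_pos: [520.1, 303.0, 172.2]
tool_rot: [-3.141, 0.0, 0.083]
force: [-0.0, -0.5, -0.5]
width: 18.4
gripper_force: 0.6
```

{"api": "send_rows", "payload": {
  "rows": [
    [[0,0,0,0,0,0],[0,0,0,0,0,0],[0,0,-3,0,0,0],[0,0,-6,0,0,0],[0,0,-9,0,0,0],[0,0,-9,0,0,0]]
  ],
  "grip": 160
}}

```text
clock: 4.45
eef_pos: [522.5, 303.7, 266.4]
tool_rot: [-3.138, -0.007, 0.081]
force: [0.4, -0.5, 0.6]
width: 31.6
gripper_force: 0.0
```

```bash
python3 -c "
from go import *
s=ctrl.read_state();print(s['eef_pos'],s['tool_rot'],s['force'],s['width'])
print(case([-10,157,115]))
p=delta(case([-10,157,240]),CY)
snap('scene','s1.png');a=cv2.imread('pics/s1.png');cv2.imwrite('pics/s1c.png',cv2.resize(a[170:300,240:420],None,fx=4,fy=4))"
```

```text
[522.46091999 303.66450924 266.43302441] [-3.13821804 -0.00698224  0.08132903] [ 0.35603182 -0.54959465  0.57456061] 31.603732730700315
[557.20567854 220.85377893 115.        ]
row [2.77, 8.54, 2.63, 0.002, -0.008, -1.4] alt w [-0.009 -0.002  1.742] rows>= 9.3
```

View pics/s1c.png

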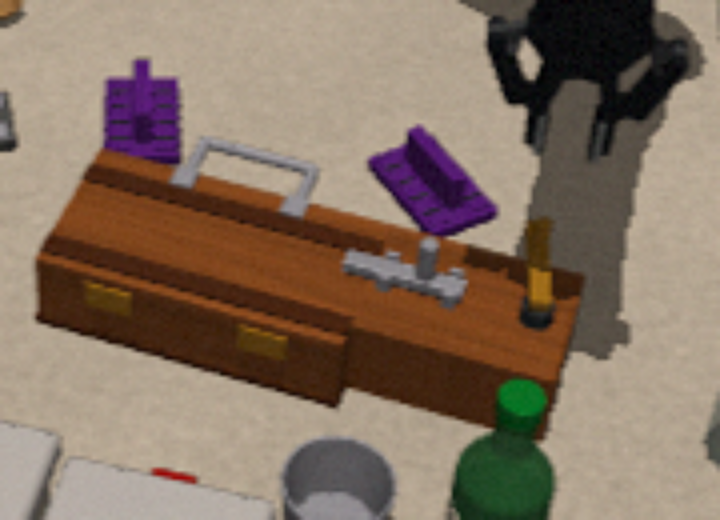

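The keeper stands aside, brass arm towards the front at about (540,270), and the bolt is still home. Now the knob.

{"api": "send_rows", "payload": {
  "rows": [
    [[2.77,8.54,2.63,0,-0.008,-1.4],[2.77,8.54,2.63,0,-0.008,-1.4],[2.77,8.54,2.63,0,-0.008,-1.4],[2.77,8.54,2.63,0,-0.008,-1.4],[2.77,8.54,2.63,0,-0.008,-1.4],[2.77,8.54,2.63,0,-0.008,-1.4],[2.77,8.54,2.63,0,-0.008,-1.4],[2.77,8.54,2.63,0,-0.008,-1.4],[2.77,8.54,2.63,0,-0.008,-1.4],[2.77,8.54,2.63,0,-0.008,-1.4]]
  ]
}}

```text
clock: 5.5
eef_pos: [554.0, 220.4, 234.9]
tool_rot: [-3.135, 0.005, 1.485]
force: [-0.7, -0.4, 0.9]
width: 31.8
gripper_force: 0.0
```

{"api": "send_rows", "payload": {
  "rows": [
    [[0,0,0,0,0,0],[0,0,0,0,0,0],[0,0,0,0,0,0]]
  ]
}}

```text
clock: 5.8
eef_pos: [554.5, 220.3, 235.5]
tool_rot: [-3.136, 0.006, 1.48]
force: [0.2, 0.4, 0.3]
width: 31.9
gripper_force: 0.0
```

```bash
python3 -c "
from go import *
p=delta(case([-10,157,160]),CY)"
```

```text
row [0.12, 0.31, 7.55, -0.006, 0.006, -0.001] alt w [0.009 0.009 3.141] rows>= 1.5
```

{"api": "send_rows", "payload": {
  "rows": [
    [[0.05,0.27,2,-0.006,0.006,0],[0.05,0.27,4,-0.006,0.006,0],[0.05,0.27,6,-0.006,0.006,0],[0.05,0.27,7.55,-0.006,0.006,0],[0.05,0.27,7.55,-0.006,0.006,0],[0.05,0.27,7.55,-0.006,0.006,0],[0.05,0.27,7.55,-0.006,0.006,0]]
  ]
}}

```text
clock: 6.5
eef_pos: [557.7, 220.4, 161.4]
tool_rot: [3.139, -0.001, 1.481]
force: [-0.0, 0.7, -0.3]
width: 31.8
gripper_force: 0.0
```

{"api": "send_rows", "payload": {
  "rows": [
    [[0,0,0,0,0,0],[0,0,0,0,0,0],[0,0,0,0,0,0],[0,0,0,0,0,0]]
  ],
  "grip": 255
}}

```text
clock: 6.9
eef_pos: [557.8, 220.4, 161.6]
tool_rot: [3.138, -0.001, 1.481]
force: [0.2, 0.2, 5.6]
width: 12.2
gripper_force: 58.5
```

{"api": "send_rows", "payload": {
  "rows": [
    [[0.6,0,0,0,0,0],[1.2,0,0,0,0,0],[1.8,0,0,0,0,0],[2.4,0,0,0,0,0],[3.0,0,0,0,0,0],[3.6,0,0,0,0,0],[4.1,0,0,0,0,0],[4.3,0,0,0,0,0],[4.3,0,0,0,0,0],[4.3,0,0,0,0,0]]
  ]
}}

```text
clock: 7.9
eef_pos: [561.4, 261.1, 161.6]
tool_rot: [3.139, 0.002, 1.48]
force: [-0.7, -4.1, 8.0]
width: 11.7
gripper_force: 58.9
```

{"api": "send_rows", "payload": {
  "rows": [
    [[0,0,0,0,0,0],[0,0,0,0,0,0],[0,0,0,0,0,0],[0,0,-3,0,0,0],[0,0,-6,0,0,0],[0,0,-9,0,0,0],[0,0,-9,0,0,0],[0,0,-9,0,0,0]]
  ],
  "grip": 140
}}

```text
clock: 8.7
eef_pos: [560.8, 263.5, 250.8]
tool_rot: [3.14, -0.001, 1.481]
force: [-0.6, -0.6, -0.2]
width: 38.6
gripper_force: 0.0
```

```bash
python3 -c "
from go import *
p=delta(case([-105,0,200]),CY)
p=delta(case([-105,0,118]),CY,pose=p)"
```

```text
row [-19.98, -9.49, 5.04, 0.002, -0.001, 0.0] alt w [ 2.000e-03  3.000e-03 -3.141e+00] rows>= 4.5
row [0.0, -0.0, 8.2, 0.0, 0.0, 0.0] alt w [ 0.     0.    -3.142] rows>= 1.6
```

{"api": "send_rows", "payload": {
  "rows": [
    [[-19.98,-9.49,5.04,0,0,0],[-19.98,-9.49,5.04,0,0,0],[-19.98,-9.49,5.04,0,0,0],[-19.98,-9.49,5.04,0,0,0],[-19.98,-9.49,5.04,0,0,0],[-19.98,-9.49,5.04,0,0,0],[-19.98,-9.49,5.04,0,0,0],[-19.98,-9.49,5.04,0,0,0],[-19.98,-9.49,5.04,0,0,0]]
  ],
  "grip": 178
}}

```text
clock: 9.6
eef_pos: [449.0, 73.8, 199.7]
tool_rot: [3.14, -0.001, 1.483]
force: [-0.3, 1.0, 0.6]
width: 25.6
gripper_force: 0.0
```

```bash
python3 -c "
from go import *
s=ctrl.read_state();print(s['qpos'].round(2))
p=delta(case([-105,0,118]),CY)
for t in np.arange(.14,1.46,.14): print(np.round([0,17*(1-np.cos(t)),-17*np.sin(t)],2))
im=snap('top','t2.png');a=cv2.imread('pics/t2.png')[120:220,170:340];cv2.imwrite('pics/t2c.png',cv2.resize(a,None,fx=4,fy=4))"
```

```text
[-0.44  0.55  0.31  2.15 -0.35  0.48  0.05]
row [-0.09, -0.06, 8.17, 0.002, -0.001, 0.002] alt w [ 1.00e-03  3.00e-03 -3.14e+00] rows>= 1.6
[ 0.    0.17 -2.37]
[ 0.    0.66 -4.7 ]
[ 0.    1.48 -6.93]
[ 0.    2.6  -9.03]
[  0.     4.   -10.95]
[  0.     5.65 -12.66]
[  0.     7.53 -14.12]
[  0.     9.59 -15.3 ]
[  0.    11.8  -16.19]
[  0.    14.11 -16.75]
```

View pics/t2c.png

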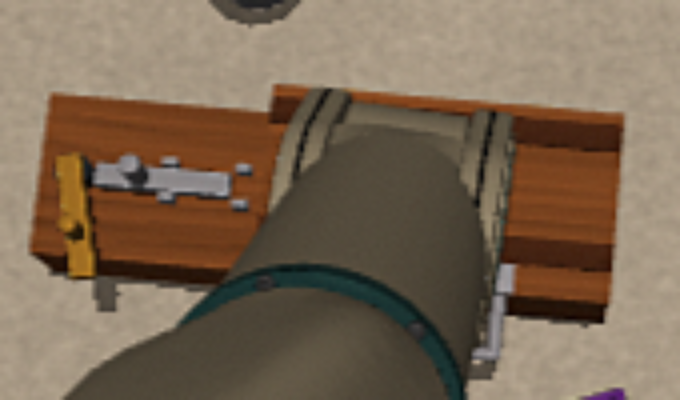

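The bolt is drawn, with its nose clear of the lid at (230,185). I'll grip the handle and lift in two arcs.

{"api": "send_rows", "payload": {
  "rows": [
    [[-0.05,-0.03,2.5,0,0,0],[-0.05,-0.03,5,0,0,0],[-0.05,-0.03,7,0,0,0],[-0.05,-0.03,8.17,0,0,0],[-0.05,-0.03,8.17,0,0,0],[-0.05,-0.03,8.17,0,0,0]]
  ]
}}

```text
clock: 10.25
eef_pos: [448.5, 72.3, 118.5]
tool_rot: [3.14, -0.0, 1.481]
force: [0.5, -0.6, 0.4]
width: 26.1
gripper_force: 0.0
```

{"api": "send_rows", "payload": {
  "rows": [
    [[0,0,0,0,0,0],[0,0,0,0,0,0],[0,0,0,0,0,0],[0,0,0,0,0,0]]
  ],
  "grip": 255
}}

```text
clock: 10.65
eef_pos: [449.2, 72.2, 119.0]
tool_rot: [3.138, -0.001, 1.481]
force: [2.1, -0.7, 6.4]
width: 7.8
gripper_force: 59.0
```

```bash
python3 -c "
from go import *
s=ctrl.read_state();print(s['force'],s['eef_pos'],s['width'])
for t in np.arange(.07,1.5,.07): print(round(t,2),np.round([17*(1-np.cos(t)),-17*np.sin(t)],2))
t0=.7
print()
for t in np.arange(.77,1.5,.07): print(round(t,2),np.round([17*(np.cos(t0)-np.cos(t)),-17*(np.sin(t)-np.sin(t0))],2))
"
```

```text
[ 2.12632427 -0.66038077  6.41816464] [449.16663995  72.24719865 119.04862556] 7.843146511183237
0.07 [ 0.04 -1.19]
0.14 [ 0.17 -2.37]
0.21 [ 0.37 -3.54]
0.28 [ 0.66 -4.7 ]
0.35 [ 1.03 -5.83]
0.42 [ 1.48 -6.93]
0.49 [ 2. -8.]
0.56 [ 2.6  -9.03]
0.63 [  3.26 -10.02]
0.7 [  4.   -10.95]
0.77 [  4.8  -11.83]
0.84 [  5.65 -12.66]
0.91 [  6.57 -13.42]
0.98 [  7.53 -14.12]
1.05 [  8.54 -14.75]
1.12 [  9.59 -15.3 ]
1.19 [ 10.68 -15.78]
1.26 [ 11.8  -16.19]
1.33 [ 12.95 -16.51]
1.4 [ 14.11 -16.75]
1.47 [ 15.29 -16.91]

0.77 [ 0.8  -0.88]
0.84 [ 1.66 -1.71]
0.91 [ 2.57 -2.47]
0.98 [ 3.53 -3.17]
1.05 [ 4.54 -3.79]
1.12 [ 5.6  -4.35]
1.19 [ 6.68 -4.83]
1.26 [ 7.8  -5.23]
1.33 [ 8.95 -5.56]
1.4 [10.11 -5.8 ]
1.47 [11.29 -5.96]
```

{"api": "send_rows", "payload": {
  "rows": [
    [[0,0.04,-1.19,0,0,0],[0,0.17,-2.37,0,0,0],[0,0.37,-3.54,0,0,0],[0,0.66,-4.7,0,0,0],[0,1.03,-5.83,0,0,0],[0,1.48,-6.93,0,0,0],[0,2.0,-8.0,0,0,0],[0,2.6,-9.03,0,0,0],[0,3.26,-10.02,0,0,0],[0,4.0,-10.95,0,0,0]]
  ]
}}

```text
clock: 11.65
eef_pos: [485.8, 69.0, 227.2]
tool_rot: [-3.137, -0.0, 1.481]
force: [-1.9, 1.1, -5.6]
width: 7.5
gripper_force: 58.3
```

```bash
python3 -c "
from go import *
s=ctrl.read_state();print(s['force'],s['torque'],s['eef_pos'],s['tool_rot'],s['width'])
print(case([65-170*np.cos(.7),0,64+54+170*np.sin(.7)]))"
```

```text
[-1.88140731  1.12086716 -5.59323987] [0.26566332 0.32538333 0.03630408] [485.80067025  68.95812795 227.23997281] [-3.13742995e+00 -2.15322670e-04  1.48137452e+00] 7.490815910481498
[488.3094102   69.42771232 227.51700683]
```

{"api": "send_rows", "payload": {
  "rows": [
    [[0,0.8,-0.88,0,0,0],[0,1.66,-1.71,0,0,0],[0,2.57,-2.47,0,0,0],[0,3.53,-3.17,0,0,0],[0,4.54,-3.79,0,0,0],[0,5.6,-4.35,0,0,0],[0,6.68,-4.83,0,0,0],[0,7.8,-5.23,0,0,0],[0,8.95,-5.56,0,0,0],[0,10.11,-5.8,0,0,0]]
  ]
}}

```text
clock: 12.65
eef_pos: [586.4, 60.0, 288.2]
tool_rot: [-3.138, -0.002, 1.481]
force: [-8.0, 1.6, 18.5]
width: 7.7
gripper_force: 62.8
```

{"api": "send_rows", "payload": {
  "rows": [
    [[0,1.0,-0.1,0,0,0],[0,1.5,-0.15,0,0,0],[0,1.5,-0.15,0,0,0],[0,1.5,-0.15,0,0,0],[0,1.5,-0.15,0,0,0]]
  ]
}}

```text
clock: 13.15
eef_pos: [603.8, 58.4, 290.1]
tool_rot: [3.138, -0.002, 1.481]
force: [-2.9, 0.3, 15.8]
width: 7.8
gripper_force: 63.3
```

{"api": "send_rows", "payload": {
  "rows": [
    [[0,0,0,0,0,0],[0,0,0,0,0,0],[0,0,0,0,0,0],[0,0,-3,0,0,0],[0,0,-6,0,0,0],[0,0,-6,0,0,0]]
  ],
  "grip": 170
}}

```text
clock: 13.75
eef_pos: [605.1, 57.6, 351.0]
tool_rot: [3.134, -0.001, 1.481]
force: [1.5, 0.2, -0.3]
width: 28.6
gripper_force: 0.0
```

```bash
python3 -c "
from go import *
s=ctrl.read_state();print(s['force'],s['eef_pos'],s['tool_rot'],s['width'],s['qpos'].round(2))
"
```

```text
[ 1.48464996  0.20485967 -0.33215869] [605.13444511  57.59264102 350.95340837] [ 3.13372521e+00 -1.40489165e-03  1.48050848e+00] 28.624420153263934 [-0.41  0.55  0.43  1.6  -0.25  1.05  0.  ]
```

```bash
python3 -c "
from go import *
im=snap('top','t3.png')
for u in((388,168),(442,199),(374,218)):print(fitins(im,u))
p=delta([424.5,-196.2,200],2.003)
"
```

```text
(array([ 569.70468514, -240.86799725,    2.10669914]), np.float64(0.06389115907889042))
(array([ 480.53309423, -386.37301753,    0.68303085]), np.float64(0.06764308246958084))
(array([ 424.55455427, -194.88992198,    2.01677299]), np.float64(0.056761268781302165))
row [-26.93, -15.67, 14.8, 0.005, 0.0, -0.522] alt w [ 0.    -0.006  2.619] rows>= 6.9
```

{"api": "send_rows", "payload": {
  "rows": [
    [[-8,-5,0,0,0,0],[-12,-8,2,0,0,0],[-26.93,-15.67,14.8,0,0,-0.52],[-26.93,-15.67,14.8,0,0,-0.52],[-26.93,-15.67,14.8,0,0,-0.52],[-26.93,-15.67,14.8,0,0,-0.52],[-26.93,-15.67,14.8,0,0,-0.52],[-26.93,-15.67,14.8,0,0,-0.52],[-26.93,-15.67,14.8,0,0,-0.52],[-26.93,-15.67,14.8,0,0,-0.52]]
  ],
  "grip": 80
}}

```text
clock: 14.8
eef_pos: [423.9, -195.1, 199.0]
tool_rot: [3.14, -0.0, 2.002]
force: [-0.4, 0.7, 0.2]
width: 58.8
gripper_force: 0.0
```

{"api": "send_rows", "payload": {
  "rows": [
    [[0,0,0,0,0,0],[0,0,0,0,0,0],[0,0,0,0,0,0]]
  ]
}}

```text
clock: 15.1
eef_pos: [424.0, -195.2, 199.5]
tool_rot: [3.14, 0.001, 2.003]
force: [0.7, -0.4, 0.3]
width: 58.7
gripper_force: 0.0
```

```bash
python3 -c "
from go import *
p=delta([424.5,-195.8,88],2.007)
print(ctrl.read_state()['qpos'].round(2))
im=snap('scene')
for u in((199,228),(169,200),(228,200)):print(fitins(im,u))
"
```

```text
row [-0.07, -0.0, 11.15, 0.002, 0.001, -0.004] alt w [ 1.000e-03 -3.000e-03  3.137e+00] rows>= 2.2
[ 0.23  0.55  0.2   2.12 -0.23  0.49  1.04]
(array([ 568.29270464, -241.72616322,    2.09210019]), np.float64(0.07754259850905221))
(array([ 479.16676275, -388.8616401 ,    0.66133113]), np.float64(0.07662835249042144))
(array([ 424.74472845, -197.19665075,    2.0181129 ]), np.float64(0.07322479553619199))
```

{"api": "send_rows", "payload": {
  "rows": [
    [[-0.05,0,3,0,0,0],[-0.05,0,6,0,0,0],[-0.05,0,9,0,0,0],[-0.05,0,10.5,0,0,0],[-0.05,0,11.15,0,0,0],[-0.05,0,11.15,0,0,0],[-0.05,0,11.15,0,0,0]]
  ]
}}

```text
clock: 15.85
eef_pos: [423.9, -196.4, 87.8]
tool_rot: [3.141, 0.001, 2.001]
force: [-0.1, 0.2, 0.6]
width: 58.9
gripper_force: 0.0
```

{"api": "send_rows", "payload": {
  "rows": [
    [[0,0,0,0,0,0],[0,0,0,0,0,0],[0,0,0,0,0,0],[0,0,0,0,0,0],[0,0,0,0,0,0],[0,0,-2,0,0,0],[0,0,-5,0,0,0],[0,0,-9,0,0,0],[0,0,-13,0,0,0],[0,0,-13,0,0,0]]
  ],
  "grip": 255
}}

```text
clock: 16.85
eef_pos: [425.3, -197.8, 221.7]
tool_rot: [3.135, 0.007, 2.001]
force: [0.3, -0.5, -1.6]
width: 13.1
gripper_force: 58.7
```

{"api": "send_rows", "payload": {
  "rows": [
    [[0,0,0,0,0,0],[0,0,0,0,0,0]]
  ]
}}

```text
clock: 17.05
eef_pos: [422.8, -195.9, 216.8]
tool_rot: [3.142, -0.001, 2.001]
force: [0.6, -0.1, -0.8]
width: 13.3
gripper_force: 58.7
```

```bash
python3 -c "
from go import *
s=ctrl.read_state();print(s['eef_pos'],s['width'],s['force'])
z=s['eef_pos'][2]-88
for n in('top','scene'):
    im=snap(n);u=proj(im,[s['eef_pos'][0],s['eef_pos'][1],z+20])[0];print(n,u,fitins(im,u,z=z,r=30))
p=delta(case([0,-76,218]),CASE[2]+np.pi)
"
```

```text
[ 422.82030308 -195.92402073  216.75809168] 13.294776912116305 [ 0.63281977 -0.13871036 -0.75352747]
top [386.07972498 212.793131  ] (array([ 529.76821998, -211.74387941,   -0.86288421]), np.float64(0.38078065337293165))
scene [225.35694336 167.57711599] (array([ 421.7247518 , -199.1021282 ,    1.99533404]), np.float64(0.5339812589263943))
row [11.58, 18.9, -0.15, 0.0, -0.002, -1.051] alt w [-2.000e-03 -0.000e+00  2.091e+00] rows>= 7.0
```

{"api": "send_rows", "payload": {
  "rows": [
    [[4,6,0,0,0,-0.15],[8,12,0,0,0,-0.3],[11.58,18.9,-0.15,0,0,-0.45],[11.58,18.9,-0.15,0,0,-0.6],[11.58,18.9,-0.15,0,0,-0.75],[11.58,18.9,-0.15,0,0,-0.9],[11.58,18.9,-0.15,0,0,-1.051],[11.58,18.9,-0.15,0,0,-1.051],[11.58,18.9,-0.15,0,0,-1.051],[11.58,18.9,-0.15,0,0,-1.051]]
  ]
}}

```text
clock: 18.15
eef_pos: [546.7, -12.8, 218.8]
tool_rot: [3.141, 0.0, 3.049]
force: [0.5, -0.5, -1.6]
width: 12.8
gripper_force: 58.9
```

{"api": "send_rows", "payload": {
  "rows": [
    [[0,0,0,0,0,0],[0,0,0,0,0,0],[0,0,0,0,0,0]]
  ]
}}

```text
clock: 18.45
eef_pos: [546.9, -12.4, 219.3]
tool_rot: [3.141, 0.001, 3.051]
force: [0.7, -1.3, -1.3]
width: 13.5
gripper_force: 58.9
```

```bash
python3 -c "
from go import *
s=ctrl.read_state();print(s['eef_pos'],s['width'],s['qpos'].round(2))
p=delta(case([0,-76,98]),CASE[2]+np.pi)
im=snap('scene','s2.png');a=cv2.imread('pics/s2.png')[150:290,200:400];cv2.imwrite('pics/s2c.png',cv2.resize(a,None,fx=4,fy=4))
"
```

```text
[546.94381028 -12.44439587 219.31077882] 13.524325402699448 [-0.16  0.6   0.2   1.9  -0.19  0.66  1.63]
row [0.09, 0.02, 12.13, 0.0, 0.001, -0.0] alt w [ 2.000e-03 -1.000e-03  3.141e+00] rows>= 2.4
```

View pics/s2c.png

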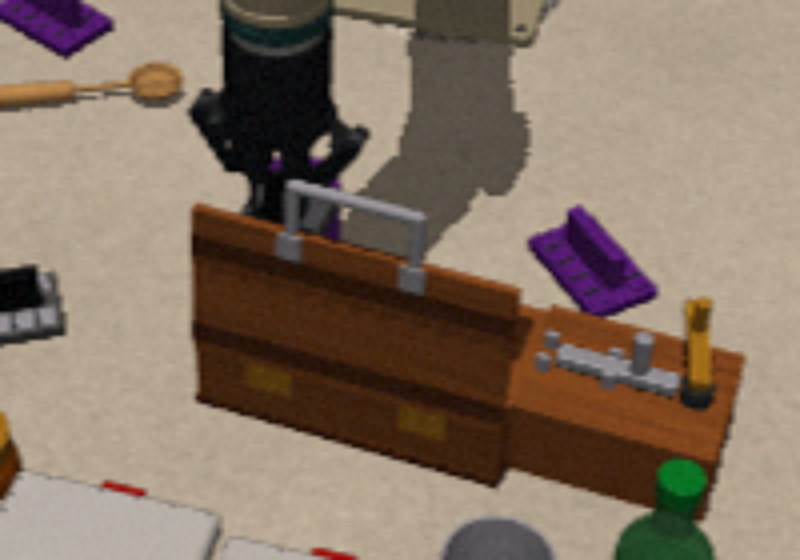

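The lid stands upright and the insert is held above pocket 0. Lowering it now.

{"api": "send_rows", "payload": {
  "rows": [
    [[0.09,0,2,0,0,0],[0.09,0,4,0,0,0],[0.09,0,6,0,0,0],[0.09,0,7,0,0,0],[0.09,0,8,0,0,0],[0.09,0,9,0,0,0],[0.09,0,10,0,0,0],[0.09,0,10.8,0,0,0],[0.09,0,11.3,0,0,0],[0.09,0,11.3,0,0,0]]
  ]
}}

```text
clock: 19.5
eef_pos: [545.9, -12.3, 105.7]
tool_rot: [3.141, 0.0, 3.052]
force: [0.1, -0.2, -0.5]
width: 13.0
gripper_force: 59.0
```

{"api": "send_rows", "payload": {
  "rows": [
    [[0,0,0.2,0,0,0],[0,0,0.4,0,0,0],[0,0,0.6,0,0,0],[0,0,0.75,0,0,0],[0,0,0.75,0,0,0]]
  ]
}}

```text
clock: 20.0
eef_pos: [546.1, -12.4, 98.7]
tool_rot: [3.141, 0.001, 3.052]
force: [-0.4, -0.3, -0.2]
width: 13.1
gripper_force: 59.0
```

{"api": "send_rows", "payload": {
  "rows": [
    [[0,0,0.1,0,0,0],[0,0,0.1,0,0,0],[0,0,0.1,0,0,0]]
  ]
}}

```text
clock: 20.3
eef_pos: [546.3, -12.4, 98.2]
tool_rot: [3.141, 0.002, 3.052]
force: [-2.2, 0.9, 4.8]
width: 13.1
gripper_force: 59.7
```

{"api": "send_rows", "payload": {
  "rows": [
    [[0,0,0,0,0,0],[0,0,0,0,0,0],[0,0,0,0,0,0],[0,0,0,0,0,0],[0,0,-3,0,0,0],[0,0,-6,0,0,0],[0,0,-10,0,0,0],[0,0,-12,0,0,0],[0,0,-12,0,0,0],[0,0,-12,0,0,0]]
  ],
  "grip": 168
}}

```text
clock: 21.3
eef_pos: [545.9, -12.2, 217.7]
tool_rot: [3.141, 0.001, 3.052]
force: [-1.0, -0.2, -0.3]
width: 28.9
gripper_force: 0.0
```

```bash
python3 -c "
from go import *
im=snap('top','t4.png')
for u in((388,168),(442,199)):print(fitins(im,u))
p=delta([569.2,-240.9,200],2.103)
"
```

```text
(array([ 569.10343943, -238.99576896,    2.10709215]), np.float64(0.06401691738357285))
(array([ 480.50474676, -386.66556587,    0.68406534]), np.float64(0.06864070668830002))
row [-4.41, -22.56, 1.69, 0.0, -0.0, 0.949] alt w [ 1.000e-03  0.000e+00 -2.193e+00] rows>= 6.3
```

{"api": "send_rows", "payload": {
  "rows": [
    [[-4.41,-22.5,1.69,0,0,0.95],[-4.41,-22.5,1.69,0,0,0.95],[-4.41,-22.5,1.69,0,0,0.95],[-4.41,-22.5,1.69,0,0,0.95],[-4.41,-22.5,1.69,0,0,0.95],[-4.41,-22.5,1.69,0,0,0.95],[-4.41,-22.5,1.69,0,0,0.95],[-4.41,-22.5,1.69,0,0,0.95],[-4.41,-22.5,1.69,0,0,0.95],[-4.41,-22.5,1.69,0,0,0.95]]
  ],
  "grip": 80
}}

```text
clock: 22.35
eef_pos: [569.6, -240.0, 200.2]
tool_rot: [3.141, -0.001, 2.103]
force: [0.1, -0.4, -0.2]
width: 58.4
gripper_force: 0.0
```

```bash
python3 -c "
from go import *
p=delta([569,-240.2,88],2.103)
im=snap('top','t5.png');a=cv2.imread('pics/t5.png')[110:240,220:400];cv2.imwrite('pics/t5c.png',cv2.resize(a,None,fx=4,fy=4))
"
```

```text
row [0.01, -0.07, 11.22, 0.001, -0.001, 0.0] alt w [ 1.000e-03  1.000e-03 -3.141e+00] rows>= 2.2
```

View pics/t5c.png

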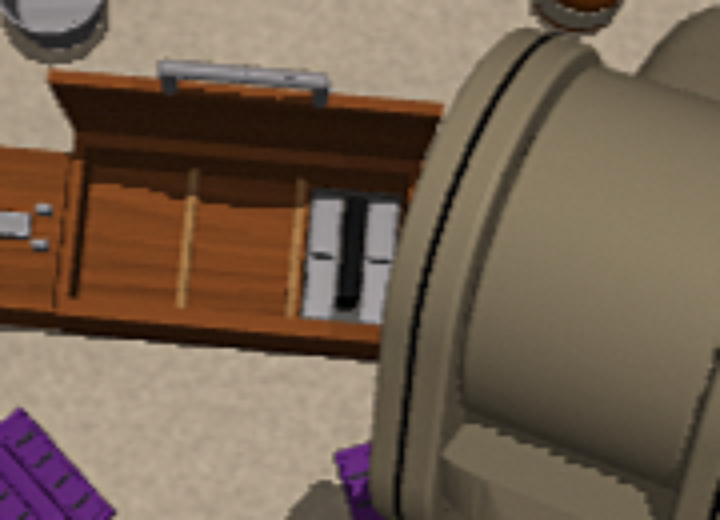

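The first insert sits square in pocket 0, at crop position (350,255). Now the second insert.

{"api": "send_rows", "payload": {
  "rows": [
    [[0,-0.05,3,0,0,0],[0,-0.05,6,0,0,0],[0,-0.05,9,0,0,0],[0,-0.05,10.5,0,0,0],[0,-0.05,11.22,0,0,0],[0,-0.05,11.22,0,0,0],[0,-0.05,11.22,0,0,0]]
  ]
}}

```text
clock: 23.1
eef_pos: [570.2, -241.1, 89.8]
tool_rot: [3.139, 0.002, 2.102]
force: [-1.3, -0.3, -0.2]
width: 59.2
gripper_force: 0.0
```

{"api": "send_rows", "payload": {
  "rows": [
    [[0,0,0,0,0,0],[0,0,0,0,0,0],[0,0,0,0,0,0],[0,0,0,0,0,0],[0,0,0,0,0,0],[0,0,-2,0,0,0],[0,0,-5,0,0,0],[0,0,-9,0,0,0],[0,0,-13,0,0,0],[0,0,-13,0,0,0]]
  ],
  "grip": 255
}}

```text
clock: 24.1
eef_pos: [571.8, -242.5, 224.0]
tool_rot: [3.135, 0.009, 2.102]
force: [0.9, -0.7, -1.0]
width: 13.2
gripper_force: 59.1
```

{"api": "send_rows", "payload": {
  "rows": [
    [[0,0,0,0,0,0],[0,0,0,0,0,0],[0,0,0,0,0,0]]
  ]
}}

```text
clock: 24.4
eef_pos: [568.5, -240.1, 216.9]
tool_rot: [-3.141, -0.002, 2.102]
force: [-0.4, -0.2, -1.8]
width: 13.2
gripper_force: 59.0
```

```bash
python3 -c "
from go import *
p=delta(case([0,0,218]),CASE[2]+np.pi)
"
```

```text
row [26.97, 14.05, -0.06, 0.0, -0.002, -0.95] alt w [-3.000e-03 -1.000e-03  2.192e+00] rows>= 6.3
```

{"api": "send_rows", "payload": {
  "rows": [
    [[5,2.6,0,0,0,-0.14],[9,5,0,0,0,-0.28],[13.5,7.5,0,0,0,-0.42],[18,10,0,0,0,-0.56],[22.5,12,0,0,0,-0.7],[26.97,14.05,0,0,0,-0.84],[26.97,14.05,0,0,0,-0.95],[26.97,14.05,0,0,0,-0.95],[26.97,14.05,0,0,0,-0.95],[26.97,14.05,0,0,0,-0.95]]
  ]
}}

```text
clock: 25.4
eef_pos: [553.9, 61.3, 218.3]
tool_rot: [-3.141, 0.001, 3.048]
force: [-0.3, -0.4, -1.1]
width: 12.6
gripper_force: 101.4
```

{"api": "send_rows", "payload": {
  "rows": [
    [[0,0,0,0,0,0],[0,0,0,0,0,0],[0,0,0,0,0,0]]
  ]
}}

```text
clock: 25.7
eef_pos: [554.0, 62.5, 218.8]
tool_rot: [3.141, 0.001, 3.051]
force: [-0.3, 0.1, -1.5]
width: 12.3
gripper_force: 101.4
```

```bash
python3 -c "
from go import *
p=delta(case([0,0,98.5]),CASE[2]+np.pi)
"
```

```text
row [0.12, 0.09, 12.03, 0.0, 0.001, -0.001] alt w [ 2.000e-03 -0.000e+00  3.141e+00] rows>= 2.4
```

The grip force changed from 59 to 101 N on the way, so the grip may have slipped. I'll check how the insert sits.

```bash
python3 -c "
from go import *
s=snap('scene','s3.png');t=snap('top','t6.png')
a=cv2.imread('pics/s3.png')[150:250,230:350];b=cv2.imread('pics/t6.png')[130:230,200:330]
a=cv2.resize(a,(480,400));b=cv2.resize(b,(300,230))
c=np.zeros((400,790,3),np.uint8);c[:,:480]=a;c[:230,485:785]=b;cv2.imwrite('pics/m1.png',c)
print(ctrl.read_state()['gripper_force'],ctrl.read_state()['width'])
"
```

```text
101.42805933952332 12.258063390563901
```

View pics/m1.png

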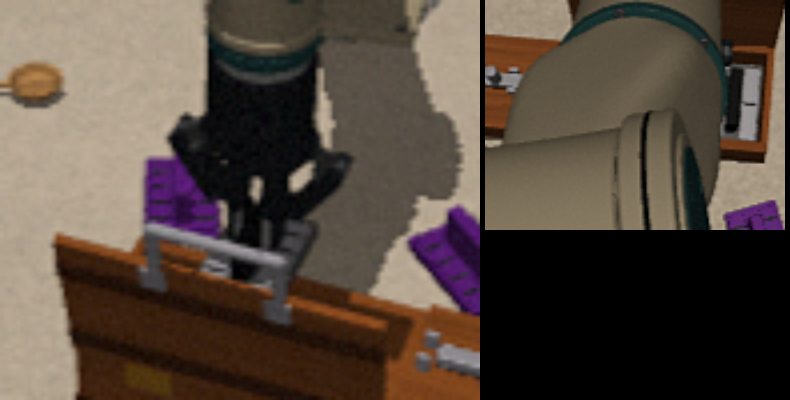

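```bash
python3 -c "
from go import *
s=ctrl.read_state();im=snap('scene')
z=s['eef_pos'][2]-88.5
for zz in (z,z-10):
  q=[*s['eef_pos'][:2],s['tool_rot'][2]]
  print(((proj(im,c2w(q,box(100,64,zz,zz+12)))-[230,150])*4+2).round().tolist())
a=cv2.imread('pics/s3.png');
q=[*s['eef_pos'][:2],s['tool_rot'][2]]
a=cv2.resize(a[190:240,265:325],None,fx=10,fy=10,interpolation=cv2.INTER_CUBIC)
for b in (box(100,64,z,z+12),box(70,14,z+12,z+46)):
  P=(proj(im,c2w(q,b))-[265,190])*10+5
  for i in range(8):
    for j in range(i):
      if bin(i^j).count('1')==1: cv2.line(a,tuple(map(int,P[i])),tuple(map(int,P[j])),(0,255,0),1)
cv2.imwrite('pics/m2.png',a)
"
```

```text
[[276.0, 318.0], [276.0, 306.0], [191.0, 295.0], [191.0, 283.0], [320.0, 228.0], [320.0, 216.0], [239.0, 207.0], [239.0, 195.0]]
[[275.0, 328.0], [276.0, 316.0], [191.0, 305.0], [191.0, 293.0], [319.0, 238.0], [320.0, 226.0], [238.0, 217.0], [239.0, 205.0]]
```

View pics/m2.png

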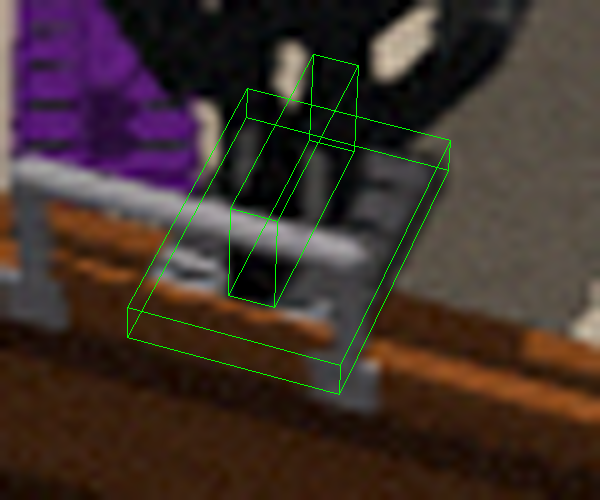

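The wireframe at the nominal hold matches the visible plate corner and edge, so there is no noticeable slip. Lowering.

{"api": "send_rows", "payload": {
  "rows": [
    [[0.08,0.06,2,0,0,0],[0.08,0.06,4,0,0,0],[0.08,0.06,6,0,0,0],[0.08,0.06,7,0,0,0],[0.08,0.06,8,0,0,0],[0.08,0.06,9,0,0,0],[0.08,0.06,10,0,0,0],[0.08,0.06,10.8,0,0,0],[0.08,0.06,11.3,0,0,0],[0.08,0.06,11.3,0,0,0]]
  ]
}}

```text
clock: 26.85
eef_pos: [553.1, 63.7, 105.1]
tool_rot: [3.141, 0.0, 3.052]
force: [-0.1, -0.4, -2.1]
width: 12.4
gripper_force: 101.5
```

{"api": "send_rows", "payload": {
  "rows": [
    [[0,0,0.2,0,0,0],[0,0,0.4,0,0,0],[0,0,0.6,0,0,0],[0,0,0.75,0,0,0],[0,0,0.75,0,0,0]]
  ]
}}

```text
clock: 27.35
eef_pos: [555.2, 63.9, 100.9]
tool_rot: [3.14, 0.005, 3.051]
force: [0.1, -0.5, 16.7]
width: 12.2
gripper_force: 105.1
```

{"api": "send_rows", "payload": {
  "rows": [
    [[0,0,-0.2,0,0,0],[0,0,-0.2,0,0,0],[0,0,-0.2,0,0,0]]
  ]
}}

```text
clock: 27.65
eef_pos: [554.2, 63.8, 101.1]
tool_rot: [3.141, 0.003, 3.052]
force: [0.6, -0.5, 8.3]
width: 12.0
gripper_force: 103.2
```

{"api": "send_rows", "payload": {
  "rows": [
    [[0,0,0,0,0,0],[0,0,0,0,0,0],[0,0,0,0,0,0],[0,0,0,0,0,0],[0,0,-3,0,0,0],[0,0,-6,0,0,0],[0,0,-10,0,0,0],[0,0,-12,0,0,0],[0,0,-12,0,0,0],[0,0,-12,0,0,0]]
  ],
  "grip": 168
}}

```text
clock: 28.65
eef_pos: [553.0, 63.8, 220.1]
tool_rot: [3.141, 0.001, 3.052]
force: [-0.8, 0.4, -0.0]
width: 28.8
gripper_force: 0.0
```

```bash
python3 -c "
from go import *
im=snap('top','t7.png')
print(fitins(im,(442,199)))
p=delta([480,-387.5,200],.675)
print(ctrl.read_state()['qpos'].round(2))
"
```

```text
(array([ 481.05167264, -387.18709968,    0.68400565]), np.float64(0.06814187209878764))
row [3.18, -45.59, 1.93, -0.0, -0.0, 2.377] alt w [ 0.    -0.    -0.765] rows>= 15.8
[-0.31  0.62  0.23  1.87 -0.21  0.68  1.52]
```

{"api": "send_rows", "payload": {
  "rows": [
    [[0.3,-4,0,0,0,0.13],[0.6,-8,0,0,0,0.26],[0.9,-12,0.2,0,0,0.39],[1.2,-16,0.4,0,0,0.52],[1.5,-20,0.6,0,0,0.65],[1.8,-24,0.8,0,0,0.78],[2.1,-28,1,0,0,0.91],[2.4,-32,1.2,0,0,1.04],[2.7,-36,1.4,0,0,1.17],[3,-40,1.6,0,0,1.3]]
  ],
  "grip": 80
}}

```text
clock: 29.7
eef_pos: [486.3, -333.0, 202.1]
tool_rot: [-3.14, -0.002, 1.746]
force: [0.8, 0.1, -0.0]
width: 58.5
gripper_force: 0.0
```

{"api": "send_rows", "payload": {
  "rows": [
    [[0,0,0,0,0,0],[0,0,0,0,0,0]]
  ]
}}

```text
clock: 29.9
eef_pos: [486.2, -332.4, 202.2]
tool_rot: [-3.14, -0.002, 1.75]
force: [-0.7, -0.1, -0.2]
width: 58.6
gripper_force: 0.0
```

```bash
python3 -c "
from go import *
p=delta([480.1,-387.6,200],.675)
im=snap('top','t8.png');a=cv2.imread('pics/t8.png')[120:230,170:340];cv2.imwrite('pics/t8c.png',cv2.resize(a,None,fx=4,fy=4))
"
```

```text
row [-5.33, -1.59, 0.22, -0.003, -0.001, 1.075] alt w [ 1.000e-03 -3.000e-03 -2.066e+00] rows>= 7.2
```

View pics/t8c.png

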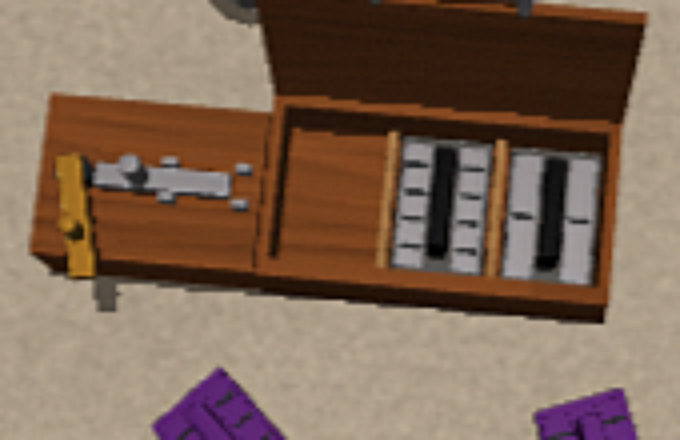

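Both inserts look flat and square in pockets 0 and 1. Now the third.

{"api": "send_rows", "payload": {
  "rows": [
    [[-5.33,-1.59,0.22,0,0,0.14],[-5.33,-1.59,0.22,0,0,0.28],[-5.33,-1.59,0.22,0,0,0.42],[-5.33,-1.59,0.22,0,0,0.56],[-5.33,-1.59,0.22,0,0,0.7],[-5.33,-1.59,0.22,0,0,0.84],[-5.33,-1.59,0.22,0,0,0.98],[-5.33,-1.59,0.22,0,0,1.075],[-5.33,-1.59,0.22,0,0,1.075],[-5.33,-1.59,0.22,0,0,1.075]]
  ]
}}

```text
clock: 30.95
eef_pos: [482.0, -385.7, 201.2]
tool_rot: [-3.141, -0.002, 0.681]
force: [0.6, 0.6, -0.1]
width: 58.6
gripper_force: 0.0
```

```bash
python3 -c "
from go import *
p=delta([480.1,-387.6,88],.675)
print(ctrl.read_state()['qpos'].round(2))
im=snap('top')
# seated check: compare seated-insert model edges with neutral-pixel mask, in case frame
for y in (-76,0):
  c=case([0,y,22]);u=proj(im,c)[0]
  px=np.asarray(im['pixels']).astype(float);m=((px[...,0]-px[...,2])<0.25*px.max(2))
  vs,us=np.nonzero(m);P=ray(im,np.c_[us,vs],22)
  q=c2w([0,0,-CASE[2]],P-[CASE[0],CASE[1],0]);k=(abs(q[:,0])<65)&(abs(q[:,1]-y)<35)
  q=q[k];print(y,k.sum(),np.percentile(q[:,0],[1,99]).round(1),np.percentile(q[:,1],[1,99]).round(1))
"
```

```text
row [-0.29, 0.03, 11.32, -0.001, -0.002, 0.006] alt w [ 2.000e-03 -1.000e-03 -3.135e+00] rows>= 2.3
[ 0.18  0.85  0.81  1.72 -0.76  0.91  0.42]
-76 733 [-42.5  49. ] [-106.2  -44.6]
0 729 [-42.6  50.2] [-29.3  31.7]
```

{"api": "send_rows", "payload": {
  "rows": [
    [[-0.15,0.03,3,0,0,0],[-0.2,0.03,6,0,0,0],[-0.2,0.03,9,0,0,0],[-0.2,0.03,10.5,0,0,0],[-0.2,0.03,11.2,0,0,0],[-0.2,0.03,11.2,0,0,0],[-0.2,0.03,11.2,0,0,0],[-0.2,0.03,11.2,0,0,0]]
  ]
}}

```text
clock: 31.8
eef_pos: [480.8, -389.4, 91.2]
tool_rot: [3.139, -0.001, 0.677]
force: [-0.2, -0.1, 0.1]
width: 58.8
gripper_force: 0.0
```

{"api": "send_rows", "payload": {
  "rows": [
    [[0,0,0,0,0,0],[0,0,0,0,0,0],[0,0,0,0,0,0],[0,0,0,0,0,0],[0,0,0,0,0,0],[0,0,-2,0,0,0],[0,0,-5,0,0,0],[0,0,-9,0,0,0],[0,0,-13,0,0,0],[0,0,-13,0,0,0]]
  ],
  "grip": 255
}}

```text
clock: 32.8
eef_pos: [481.2, -391.4, 224.9]
tool_rot: [3.132, -0.002, 0.677]
force: [0.3, -1.3, -0.5]
width: 13.3
gripper_force: 59.6
```

{"api": "send_rows", "payload": {
  "rows": [
    [[0,0,0,0,0,0],[0,0,0,0,0,0],[0,0,0,0,0,0]]
  ]
}}

```text
clock: 33.1
eef_pos: [479.6, -387.9, 218.1]
tool_rot: [-3.139, -0.001, 0.677]
force: [-0.7, -0.4, -1.9]
width: 13.2
gripper_force: 59.6
```

```bash
python3 -c "
from go import *
p=delta(case([0,76,218]),CASE[2])
"
```

```text
row [39.28, -36.07, 0.13, -0.003, 0.0, 0.767] alt w [-0.    -0.003 -2.375] rows>= 10.7
```

{"api": "send_rows", "payload": {
  "rows": [
    [[3.3,-3,0,0,0,0.06],[6.6,-6,0,0,0,0.12],[9.9,-9,0,0,0,0.19],[13.2,-12,0,0,0,0.26],[16.5,-15,0,0,0,0.33],[19.8,-18,0,0,0,0.4],[23.1,-21,0,0,0,0.47],[26.4,-24,0,0,0,0.54],[29.7,-27,0,0,0,0.61],[32.5,-30,0,0,0,0.68]]
  ]
}}

```text
clock: 34.1
eef_pos: [545.5, 51.1, 218.9]
tool_rot: [3.142, 0.0, -0.005]
force: [-0.0, -0.2, -2.1]
width: 12.7
gripper_force: 59.4
```

{"api": "send_rows", "payload": {
  "rows": [
    [[0,0,0,0,0,0],[0,0,0,0,0,0]]
  ]
}}

```text
clock: 34.3
eef_pos: [545.0, 49.8, 218.8]
tool_rot: [3.141, 0.001, 0.0]
force: [-0.2, -1.6, -0.7]
width: 13.0
gripper_force: 59.4
```

```bash
python3 -c "
from go import *
p=delta(case([0,76,218]),CASE[2])
"
```

```text
row [1.49, -8.95, 0.07, 0.001, 0.001, 0.09] alt w [-1.000e-03  2.000e-03 -3.051e+00] rows>= 1.8
```

{"api": "send_rows", "payload": {
  "rows": [
    [[0.5,-3,0,0,0,0.03],[1,-6,0,0,0,0.06],[1.49,-8.95,0,0,0,0.09],[1.49,-8.95,0,0,0,0.09],[1.49,-8.95,0,0,0,0.09],[1.49,-8.95,0,0,0,0.09]]
  ]
}}

```text
clock: 34.9
eef_pos: [560.6, 135.7, 220.1]
tool_rot: [3.141, -0.001, -0.096]
force: [0.6, -0.3, -1.2]
width: 12.9
gripper_force: 59.5
```

```bash
python3 -c "
from go import *
p=delta(case([0,76,99]),CASE[2])
print(ctrl.read_state()['gripper_force'])
"
```

```text
row [-0.12, -0.36, 12.11, 0.001, -0.001, -0.006] alt w [-2.000e-03 -1.000e-03  3.135e+00] rows>= 2.4
59.45039391517639
```

{"api": "send_rows", "payload": {
  "rows": [
    [[-0.06,-0.3,2,0,0,-0.004],[-0.06,-0.3,4,0,0,-0.004],[-0.06,-0.3,5.5,0,0,-0.004],[-0.06,-0.3,5.5,0,0,-0.004],[-0.06,-0.3,5.5,0,0,-0.004]]
  ]
}}

```text
clock: 35.4
eef_pos: [560.7, 139.6, 165.6]
tool_rot: [3.141, -0.002, -0.092]
force: [0.3, 0.1, -1.5]
width: 13.2
gripper_force: 59.5
```

```bash
python3 -c "
from go import *
p=delta(case([0,76,99]),CASE[2])
"
```

```text
row [-0.09, 0.04, 6.66, 0.0, -0.002, -0.002] alt w [-2.00e-03 -0.00e+00  3.14e+00] rows>= 1.3
```

{"api": "send_rows", "payload": {
  "rows": [
    [[-0.08,0.04,1,0,0,0],[-0.08,0.04,2,0,0,0],[-0.08,0.04,3,0,0,0],[-0.08,0.04,4,0,0,0],[-0.08,0.04,5,0,0,0],[-0.08,0.04,5.8,0,0,0],[-0.08,0.04,6.1,0,0,0],[-0.08,0.04,6.3,0,0,0],[-0.08,0.04,6.5,0,0,0],[-0.08,0.04,6.5,0,0,0]]
  ]
}}

```text
clock: 36.4
eef_pos: [560.0, 140.7, 100.3]
tool_rot: [-3.141, -0.002, -0.089]
force: [0.6, 1.0, -1.2]
width: 12.9
gripper_force: 59.5
```

{"api": "send_rows", "payload": {
  "rows": [
    [[0,0,0.1,0,0,0],[0,0,0.15,0,0,0],[0,0,0.15,0,0,0]]
  ]
}}

```text
clock: 36.7
eef_pos: [560.0, 140.7, 100.2]
tool_rot: [-3.14, -0.002, -0.089]
force: [-3.6, -0.4, 11.5]
width: 13.2
gripper_force: 61.4
```

{"api": "send_rows", "payload": {
  "rows": [
    [[0,0,0,0,0,0],[0,0,0,0,0,0],[0,0,0,0,0,0],[0,0,0,0,0,0],[0,0,-3,0,0,0],[0,0,-6,0,0,0],[0,0,-10,0,0,0],[0,0,-14,0,0,0],[0,0,-18,0,0,0],[0,0,-22,0,0,0]]
  ],
  "grip": 168
}}

```text
clock: 37.7
eef_pos: [559.1, 140.7, 320.1]
tool_rot: [-3.141, -0.001, -0.09]
force: [0.3, 0.9, 0.1]
width: 29.3
gripper_force: 0.0
```

```bash
python3 -c "
from go import *
t=1.49
s=ctrl.read_state();print(s['qpos'].round(2))
p=delta(case([-60,60,345]),CY-np.pi/2)
p=delta(case([65-170*np.cos(t),0,345]),CY,pose=p)
"
```

```text
[-0.91  0.75  1.11  1.73 -0.73  1.14 -1.25]
row [-5.91, 1.73, -2.5, -0.0, -0.001, 0.0] alt w [ 2.000e-03 -0.000e+00 -3.141e+00] rows>= 1.3
row [11.13, 6.0, 0.0, 0.0, 0.0, -1.571] alt w [-0.    -0.     1.571] rows>= 10.5
```

{"api": "send_rows", "payload": {
  "rows": [
    [[-4,1,-2,0,0,-0.14],[-5.9,1.7,-2.5,0,0,-0.28],[-8,3,-2.5,0,0,-0.42],[-10,5,-2.5,0,0,-0.56],[-10,7,-2.5,0,0,-0.7],[-10,9,-2.5,0,0,-0.84],[-10,9,-2.5,0,0,-0.98],[-10,9,-2.5,0,0,-1.12],[-10,9,-2.5,0,0,-1.26],[-10,9,-2.5,0,0,-1.4]]
  ]
}}

```text
clock: 38.7
eef_pos: [451.6, 59.8, 343.4]
tool_rot: [3.14, -0.001, 1.316]
force: [0.6, -1.3, -0.5]
width: 29.2
gripper_force: 0.0
```

{"api": "send_rows", "payload": {
  "rows": [
    [[-25,0,0,0,0,-0.14],[-25,0,0,0,0,-0.171],[-25,0,0,0,0,-0.171],[-25,0,0,0,0,-0.171],[-25,0,0,0,0,-0.171],[-25,0,0,0,0,-0.171],[-25,0,0,0,0,-0.171]]
  ]
}}

```text
clock: 39.4
eef_pos: [386.7, -182.9, 343.3]
tool_rot: [3.14, -0.001, 1.477]
force: [0.1, 0.3, -0.1]
width: 28.9
gripper_force: 0.0
```

```bash
python3 -c "
from go import *
s=ctrl.read_state();print(s['qpos'].round(2))
p=delta(case([65-170*np.cos(1.49),0,345]),CY)
im=snap('top','t9.png');a=cv2.imread('pics/t9.png')[115:225,170:340];cv2.imwrite('pics/t9c.png',cv2.resize(a,None,fx=4,fy=4))
for y in (-76,0,76):
  px=np.asarray(im['pixels']).astype(float);m=((px[...,0]-px[...,2])<0.25*px.max(2))
  vs,us=np.nonzero(m);P=ray(im,np.c_[us,vs],22)
  q=c2w([0,0,-CASE[2]],P-[CASE[0],CASE[1],0]);k=(abs(q[:,0])<65)&(abs(q[:,1]-y)<35)
  q=q[k];print(y,k.sum(),np.percentile(q[:,0],[1,99]).round(1),np.percentile(q[:,1],[1,99]).round(1))
"
```

```text
[-0.22  0.33  0.79  2.06 -0.31  0.87  0.66]
row [26.11, 19.38, -0.13, 0.001, -0.001, -0.004] alt w [-1.000e-03 -2.000e-03  3.138e+00] rows>= 6.5
-76 719 [-42.5  46.2] [-108.6  -46.7]
0 730 [-42.6  50.2] [-29.3  31.7]
76 713 [-42.8  48.1] [ 47.4 109.4]
```

View pics/t9c.png

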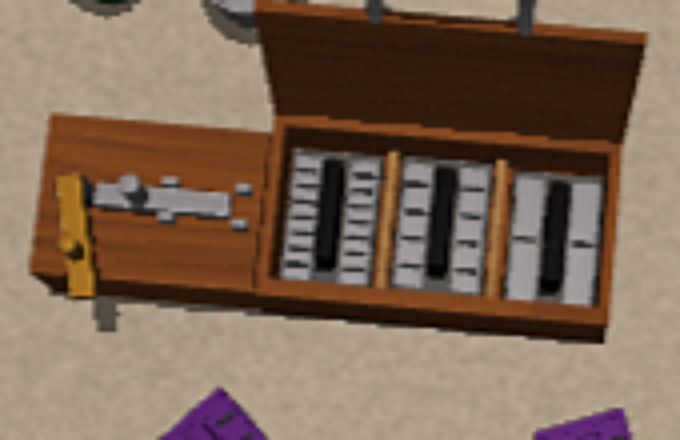

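All three inserts are seated flat and square in their pockets. Now I'll close the lid, starting by re-gripping the handle from above.

{"api": "send_rows", "payload": {
  "rows": [
    [[26.11,19.38,-0.13,0,0,0],[26.11,19.38,-0.13,0,0,0],[26.11,19.38,-0.13,0,0,0],[26.11,19.38,-0.13,0,0,0],[26.11,19.38,-0.13,0,0,0],[26.11,19.38,-0.13,0,0,0],[26.11,19.38,-0.13,0,0,0],[26.11,19.38,-0.13,0,0,0],[26.11,19.38,-0.13,0,0,0],[26.11,19.38,-0.13,0,0,0]]
  ]
}}

```text
clock: 40.45
eef_pos: [602.8, 61.3, 344.8]
tool_rot: [3.141, 0.0, 1.482]
force: [-0.1, -0.2, 0.4]
width: 28.9
gripper_force: 0.0
```

```bash
python3 -c "
from go import *
p=delta(case([65-170*np.cos(1.49),0,287]),CY)
t0=1.49
for t in (np.arange(1,21)*-.0745+t0): print(round(t,3),np.round([17*(np.cos(t0)-np.cos(t)),-17*(np.sin(t)-np.sin(t0))],2))
print()
t0=.745
for t in (np.arange(1,11)*-.0745+t0): print(round(t,3),np.round([17*(np.cos(t0)-np.cos(t)),-17*(np.sin(t)-np.sin(t0))],2))
"
```

```text
row [-0.21, 0.15, 5.78, 0.0, 0.0, 0.001] alt w [-0.     0.    -3.141] rows>= 1.2
1.416 [-1.26  0.15]
1.341 [-2.5   0.39]
1.266 [-3.72  0.73]
1.192 [-4.91  1.15]
1.118 [-6.07  1.66]
1.043 [-7.19  2.26]
0.968 [-8.26  2.94]
0.894 [-9.28  3.69]
0.82 [-10.23   4.52]
0.745 [-11.12   5.42]
0.67 [-11.95   6.38]
0.596 [-12.7   7.4]
0.522 [-13.37   8.48]
0.447 [-13.96   9.6 ]
0.373 [-14.46  10.76]
0.298 [-14.88  11.95]
0.224 [-15.21  13.18]
0.149 [-15.44  14.42]
0.075 [-15.58  15.68]
0.0 [-15.63  16.94]

0.67 [-0.82  0.96]
0.596 [-1.57  1.98]
0.522 [-2.24  3.06]
0.447 [-2.83  4.18]
0.372 [-3.34  5.34]
0.298 [-3.75  6.53]
0.224 [-4.08  7.76]
0.149 [-4.32  9.  ]
0.075 [-4.46 10.26]
0.0 [-4.5  11.53]
```

{"api": "send_rows", "payload": {
  "rows": [
    [[-0.15,0.08,2,0,0,0],[-0.15,0.08,4,0,0,0],[-0.15,0.08,5.4,0,0,0],[-0.15,0.08,5.6,0,0,0],[-0.15,0.08,5.6,0,0,0],[-0.15,0.08,5.6,0,0,0]]
  ]
}}

```text
clock: 41.05
eef_pos: [604.9, 59.4, 289.9]
tool_rot: [3.139, -0.001, 1.481]
force: [-0.5, 0.0, 0.1]
width: 29.3
gripper_force: 0.0
```

{"api": "send_rows", "payload": {
  "rows": [
    [[0,0,0,0,0,0],[0,0,0,0,0,0],[0,0,0,0,0,0],[0,0,0,0,0,0]]
  ],
  "grip": 255
}}

```text
clock: 41.45
eef_pos: [604.6, 59.8, 289.1]
tool_rot: [3.14, -0.001, 1.482]
force: [0.3, 0.3, -0.2]
width: -0.1
gripper_force: 0.0
```

```bash
python3 -c "
from go import *
s=ctrl.read_state();print(s['force'],s['torque'],s['eef_pos'],c2w([0,0,-CASE[2]],[s['eef_pos']-[*CASE[:2],0]]))
"
```

```text
[ 0.26807577  0.29401702 -0.16825724] [ 0.02458107  0.0131783  -0.00326887] [604.55210449  59.77031038 289.10543723] [[ 51.61713286   0.81774483 289.10543723]]
```

```bash
python3 -c "
from go import *
im=snap('top','t10.png');sc=snap('scene','s10.png')
for t in (1.3,1.4,1.5,1.6,1.7):
  h=case([65-170*np.cos(t),0,64+170*np.sin(t)]);e=case([65-128*np.cos(t)-4*np.sin(t)*0,-119,64+128*np.sin(t)])
  print(t,h.round(),proj(im,h).round(1),proj(im,e).round(1),proj(sc,h).round(1),proj(sc,e).round(1))
a=cv2.imread('pics/s10.png')[150:290,200:400];cv2.imwrite('pics/s10c.png',cv2.resize(a,None,fx=4,fy=4))
"
```

```text
1.3 [573.  62. 228.] [[279.8 143.6]] [[330.  148.4]] [[292.6 193.6]] [[251.6 196.7]]
1.4 [589.  60. 232.] [[280.4 136.2]] [[330.5 143.1]] [[290.6 196.3]] [[249.8 198.7]]
1.5 [606.  59. 234.] [[281.1 128.8]] [[330.9 137.8]] [[288.5 199.7]] [[248.  201.1]]
1.6 [623.  57. 234.] [[281.8 121.7]] [[331.4 132.6]] [[286.3 203.6]] [[246.2 203.9]]
1.7 [640.  56. 233.] [[282.5 114.9]] [[331.7 127.7]] [[284.1 208. ]] [[244.3 207.1]]
```

View pics/s10c.png

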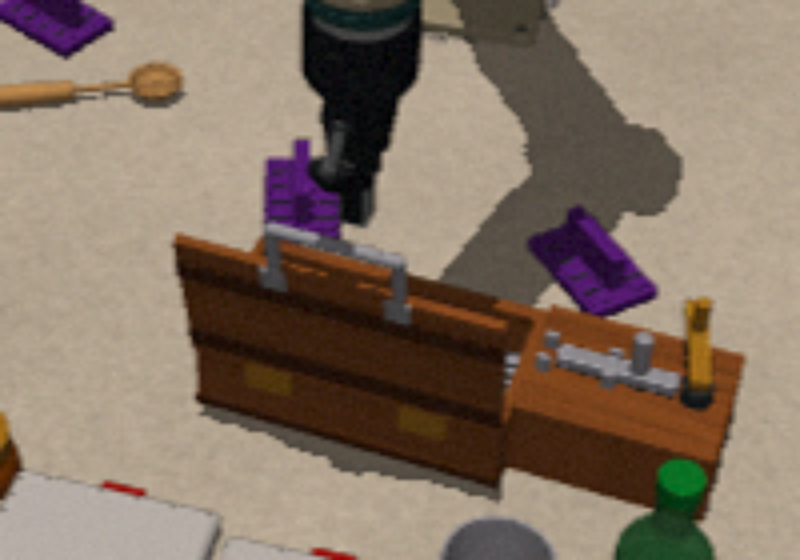

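The lid has been pushed back to about 1.75 rad; its bar is at crop position (335,244) and the gripper is in front of it. I'll re-grip there.

{"api": "send_rows", "payload": {
  "rows": [
    [[0,0,-3,0,0,0],[0,0,-6,0,0,0],[0,2,-6,0,0,0],[0,4.4,-6,0,0,0],[0,4.4,-6,0,0,0],[0,4.4,-6,0,0,0],[0,4.4,-6,0,0,0]]
  ],
  "grip": 120
}}

```text
clock: 42.25
eef_pos: [647.5, 55.8, 348.7]
tool_rot: [-3.142, -0.0, 1.481]
force: [-0.6, -0.1, -0.4]
width: 45.1
gripper_force: 0.0
```

```bash
python3 -c "
from go import *
p=delta(case([65-170*np.cos(1.75),0,284]),CY)
im=snap('scene','s11.png');a=cv2.imread('pics/s11.png')[150:250,240:340];cv2.imwrite('pics/s11c.png',cv2.resize(a,None,fx=6,fy=6))
"
```

```text
row [-0.07, 0.05, 6.47, -0.0, -0.0, 0.001] alt w [ 1.000e-03 -0.000e+00 -3.141e+00] rows>= 1.3
```

View pics/s11c.png

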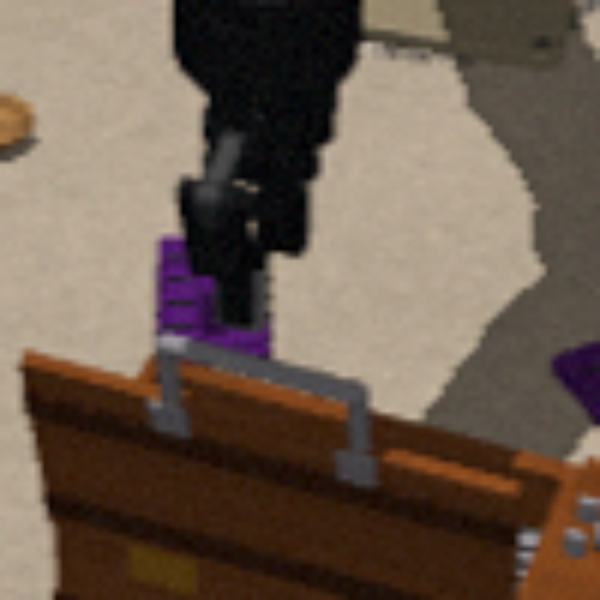

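{"api": "send_rows", "payload": {
  "rows": [
    [[0,0,2,0,0,0],[0,0,4,0,0,0],[0,0,5.5,0,0,0],[0,0,6.4,0,0,0],[0,0,6.4,0,0,0],[0,0,6.4,0,0,0]]
  ]
}}

```text
clock: 42.9
eef_pos: [648.6, 55.7, 285.5]
tool_rot: [3.14, -0.0, 1.482]
force: [-0.7, -0.5, -0.0]
width: 45.1
gripper_force: 0.0
```

{"api": "send_rows", "payload": {
  "rows": [
    [[0,0,0,0,0,0],[0,0,0,0,0,0],[0,0,0,0,0,0],[0,0,0,0,0,0],[0,0,0,0,0,0]]
  ],
  "grip": 255
}}

```text
clock: 43.4
eef_pos: [648.7, 55.7, 285.8]
tool_rot: [3.139, -0.001, 1.482]
force: [0.3, 0.3, 5.6]
width: 7.9
gripper_force: 58.6
```

```bash
python3 -c "
from go import *
s=ctrl.read_state();print(s['force'],s['torque'],s['eef_pos'],c2w([0,0,-CASE[2]],[s['eef_pos']-[*CASE[:2],0]]))
t0=1.75
def f(t0,t1,n):
  for t in np.linspace(t0,t1,n+1)[1:]: print([0,*np.round([17*(np.cos(t0)-np.cos(t)),-17*(np.sin(t)-np.sin(t0))],2).tolist(),0,0,0],end=', ')
  print()
f(1.75,.875,10);f(.875,0.07,10)
"
```

```text
[0.33488645 0.27701769 5.56953004] [ 0.01883154  0.07843316 -0.01120675] [648.74631056  55.71825642 285.77179663] [[ 95.99665934   0.74976379 285.77179663]]
[0, -1.47, -0.2, 0, 0, 0], [0, -2.96, -0.27, 0, 0, 0], [0, -4.44, -0.21, 0, 0, 0], [0, -5.92, -0.02, 0, 0, 0], [0, -7.37, 0.29, 0, 0, 0], [0, -8.79, 0.73, 0, 0, 0], [0, -10.17, 1.3, 0, 0, 0], [0, -11.49, 1.98, 0, 0, 0], [0, -12.75, 2.78, 0, 0, 0], [0, -13.93, 3.68, 0, 0, 0], 
[0, -1.01, 0.92, 0, 0, 0], [0, -1.95, 1.92, 0, 0, 0], [0, -2.8, 2.98, 0, 0, 0], [0, -3.57, 4.12, 0, 0, 0], [0, -4.24, 5.31, 0, 0, 0], [0, -4.81, 6.55, 0, 0, 0], [0, -5.28, 7.84, 0, 0, 0], [0, -5.65, 9.16, 0, 0, 0], [0, -5.91, 10.5, 0, 0, 0], [0, -6.06, 11.86, 0, 0, 0],
```

Gripped on the bar (7.9 mm opening, 59 N). Closing along the arc.

{"api": "send_rows", "payload": {
  "rows": [
    [[0,-1.47,-0.2,0,0,0],[0,-2.96,-0.27,0,0,0],[0,-4.44,-0.21,0,0,0],[0,-5.92,-0.02,0,0,0],[0,-7.37,0.29,0,0,0],[0,-8.79,0.73,0,0,0],[0,-10.17,1.3,0,0,0],[0,-11.49,1.98,0,0,0],[0,-12.75,2.78,0,0,0],[0,-13.93,3.68,0,0,0]]
  ]
}}

```text
clock: 44.4
eef_pos: [510.9, 67.9, 248.8]
tool_rot: [3.135, -0.001, 1.481]
force: [2.6, -0.2, 4.4]
width: 8.2
gripper_force: 62.3
```

```bash
python3 -c "
from go import *
s=ctrl.read_state();print(s['force'],c2w([0,0,-CASE[2]],[s['eef_pos']-[*CASE[:2],0]]),[65-170*np.cos(.875),118+170*np.sin(.875)])
"
```

```text
[ 2.55457376 -0.2273158   4.41054806] [[-42.35691928   0.52474316 248.82779108]] [np.float64(-43.96946588776527), np.float64(248.48239538012461)]
```

{"api": "send_rows", "payload": {
  "rows": [
    [[0,-1.01,0.92,0,0,0],[0,-1.95,1.92,0,0,0],[0,-2.8,2.98,0,0,0],[0,-3.57,4.12,0,0,0],[0,-4.24,5.31,0,0,0],[0,-4.81,6.55,0,0,0],[0,-5.28,7.84,0,0,0],[0,-5.65,9.16,0,0,0],[0,-5.91,10.5,0,0,0],[0,-6.06,11.86,0,0,0]]
  ]
}}

```text
clock: 45.4
eef_pos: [450.1, 73.4, 129.1]
tool_rot: [3.138, -0.0, 1.481]
force: [0.4, 0.5, 2.3]
width: 7.8
gripper_force: 68.4
```

{"api": "send_rows", "payload": {
  "rows": [
    [[0,-0.02,0.4,0,0,0],[0,-0.04,0.8,0,0,0],[0,-0.04,1.1,0,0,0],[0,-0.04,1.2,0,0,0],[0,-0.04,1.2,0,0,0]]
  ]
}}

```text
clock: 45.9
eef_pos: [449.5, 73.4, 117.5]
tool_rot: [3.139, -0.0, 1.482]
force: [2.1, -0.8, -0.6]
width: 7.6
gripper_force: 68.3
```

{"api": "send_rows", "payload": {
  "rows": [
    [[0,0,0.2,0,0,0],[0,0,0.4,0,0,0],[0,0,0.4,0,0,0],[0,0,0.4,0,0,0]]
  ]
}}

```text
clock: 46.3
eef_pos: [449.5, 73.5, 113.4]
tool_rot: [3.139, -0.0, 1.482]
force: [1.8, -1.9, 3.9]
width: 8.2
gripper_force: 68.7
```

{"api": "send_rows", "payload": {
  "rows": [
    [[0,0,0.2,0,0,0],[0,0,0.4,0,0,0],[0,0,0.4,0,0,0],[0,0,0.4,0,0,0]]
  ]
}}

```text
clock: 46.7
eef_pos: [449.3, 73.4, 111.9]
tool_rot: [3.138, -0.003, 1.481]
force: [-2.1, -2.3, 39.5]
width: 7.9
gripper_force: 73.4
```

```bash
python3 -c "
from go import *
s=ctrl.read_state();print(s['force'],s['torque'],s['eef_pos'])"
```

```text
[-2.13562574 -2.3230674  39.51434148] [-0.38463677  0.85794567  0.04140576] [449.28930764  73.36333556 111.86524145]
```

{"api": "send_rows", "payload": {
  "rows": [
    [[0,0,-0.2,0,0,0],[0,0,-0.3,0,0,0],[0,0,-0.3,0,0,0]]
  ]
}}

```text
clock: 47.0
eef_pos: [449.3, 73.5, 112.5]
tool_rot: [3.14, -0.0, 1.482]
force: [1.9, -2.2, 11.5]
width: 7.8
gripper_force: 70.5
```

{"api": "send_rows", "payload": {
  "rows": [
    [[0,0,0,0,0,0],[0,0,0,0,0,0],[0,0,0,0,0,0],[0,0,0,0,0,0],[0,0,-3,0,0,0],[0,0,-6,0,0,0],[0,0,-9,0,0,0],[0,0,-9,0,0,0],[0,0,-9,0,0,0]]
  ],
  "grip": 175
}}

```text
clock: 47.9
eef_pos: [448.8, 74.1, 202.4]
tool_rot: [3.14, -0.001, 1.483]
force: [-1.0, 0.7, -0.3]
width: 26.8
gripper_force: 0.0
```

```bash
python3 -c "
from go import *
p=delta(case([-40,-80,215]),CY)
p=delta(case([-40,-80,150]),CY,pose=p)
"
```

```text
row [-8.12, 6.47, -1.26, 0.002, -0.001, 0.002] alt w [ 2.00e-03  3.00e-03 -3.14e+00] rows>= 2.1
row [0.0, -0.0, 6.5, 0.0, 0.0, 0.0] alt w [ 0.     0.    -3.142] rows>= 1.3
```

{"api": "send_rows", "payload": {
  "rows": [
    [[0,4.5,0,0,0,0],[0,5,2,0,0,0],[0,5,4,0,0,0],[0,5,5,0,0,0],[0,5,5.4,0,0,0],[0,5,5.8,0,0,0],[0,5,6.2,0,0,0],[0,5,6.4,0,0,0],[0,5,6.4,0,0,0]]
  ],
  "grip": 255
}}

```text
clock: 48.8
eef_pos: [498.9, 69.1, 140.4]
tool_rot: [3.139, -0.002, 1.481]
force: [-4.3, 0.3, 17.8]
width: -0.5
gripper_force: 9.2
```

```bash
python3 -c "
from go import *
s=ctrl.read_state();print(s['force'],s['torque'],s['eef_pos'])"
```

```text
[-4.2987554   0.34364377 17.77626471] [ 0.0135579   0.96315052 -0.03726276] [498.87695441  69.07759188 140.42063164]
```

Contact came at a tip height of about 67.5 mm, which is the shut lid's top (68 mm). Now the bolt.

{"api": "send_rows", "payload": {
  "rows": [
    [[0,0,-4,0,0,0],[0,0,-8,0,0,0],[0,0,-10,0,0,0],[0,0,-10,0,0,0]]
  ],
  "grip": 150
}}

```text
clock: 49.2
eef_pos: [500.3, 69.4, 241.4]
tool_rot: [3.134, -0.003, 1.482]
force: [0.7, -0.0, -0.4]
width: 35.5
gripper_force: 0.0
```

```bash
python3 -c "
from go import *
p=delta(case([-10,198.5,240]),CY)
"
```

```text
row [19.74, 4.33, 0.23, 0.008, -0.003, 0.001] alt w [ 0.004  0.012 -3.14 ] rows>= 4.0
```

{"api": "send_rows", "payload": {
  "rows": [
    [[19.74,4.33,0,0,0,0],[19.74,4.33,0,0,0,0],[19.74,4.33,0,0,0,0],[19.74,4.33,0,0,0,0],[19.74,4.33,0,0,0,0],[19.74,4.33,0,0,0,0],[19.74,4.33,0,0,0,0]]
  ]
}}

```text
clock: 49.9
eef_pos: [558.9, 260.4, 237.8]
tool_rot: [3.141, 0.001, 1.48]
force: [-0.4, -0.2, 0.5]
width: 35.1
gripper_force: 0.0
```

```bash
python3 -c "
from go import *
p=delta(case([-10,198.5,160.5]),CY)
"
```

```text
row [0.2, 0.19, 7.73, 0.0, 0.001, -0.001] alt w [ 2.000e-03 -0.000e+00  3.141e+00] rows>= 1.5
```

{"api": "send_rows", "payload": {
  "rows": [
    [[0.15,0.19,2,0,0,0],[0.15,0.19,4,0,0,0],[0.15,0.19,6,0,0,0],[0.15,0.19,7.7,0,0,0],[0.15,0.19,7.7,0,0,0],[0.15,0.19,7.7,0,0,0]]
  ]
}}

```text
clock: 50.5
eef_pos: [561.7, 261.7, 161.9]
tool_rot: [3.14, 0.0, 1.479]
force: [-0.3, 0.9, 0.5]
width: 35.0
gripper_force: 0.0
```

{"api": "send_rows", "payload": {
  "rows": [
    [[0,0,0,0,0,0],[0,0,0,0,0,0],[0,0,0,0,0,0],[0,0,0,0,0,0]]
  ],
  "grip": 255
}}

```text
clock: 50.9
eef_pos: [561.7, 263.0, 162.9]
tool_rot: [3.14, -0.001, 1.482]
force: [-3.0, -1.4, 6.4]
width: 12.2
gripper_force: 58.5
```

{"api": "send_rows", "payload": {
  "rows": [
    [[-0.6,0,0,0,0,0],[-1.2,0,0,0,0,0],[-1.8,0,0,0,0,0],[-2.4,0,0,0,0,0],[-3.0,0,0,0,0,0],[-3.6,0,0,0,0,0],[-4.0,0,0,0,0,0],[-4.3,0,0,0,0,0],[-4.3,0,0,0,0,0],[-4.3,0,0,0,0,0]]
  ]
}}

```text
clock: 51.9
eef_pos: [558.0, 221.0, 162.9]
tool_rot: [3.139, -0.002, 1.482]
force: [-1.7, -0.0, 7.2]
width: 11.5
gripper_force: 58.5
```

{"api": "send_rows", "payload": {
  "rows": [
    [[-0.2,0,0,0,0,0],[-0.4,0,0,0,0,0],[-0.4,0,0,0,0,0],[-0.4,0,0,0,0,0]]
  ]
}}

```text
clock: 52.3
eef_pos: [557.8, 220.5, 162.9]
tool_rot: [3.139, -0.007, 1.484]
force: [-0.4, 7.5, 5.3]
width: 12.0
gripper_force: 58.5
```

{"api": "send_rows", "payload": {
  "rows": [
    [[0.2,0,0,0,0,0],[0.2,0,0,0,0,0],[0.2,0,0,0,0,0],[0.2,0,0,0,0,0],[0.2,0,-3,0,0,0],[0.2,0,-7,0,0,0],[0.2,0,-12,0,0,0],[0.2,0,-15,0,0,0],[0.2,0,-15,0,0,0],[0.2,0,-15,0,0,0]]
  ],
  "grip": 140
}}

```text
clock: 53.3
eef_pos: [557.2, 218.3, 311.7]
tool_rot: [3.14, -0.001, 1.481]
force: [0.2, -0.0, -0.1]
width: 38.2
gripper_force: 0.0
```

{"api": "send_rows", "payload": {
  "rows": [
    [[8,-20,0,0,0,0],[8,-20,0,0,0,0],[8,-20,0,0,0,0],[8,-20,0,0,0,0],[8,-20,0,0,0,0],[8,-20,0,0,0,0],[8,-20,0,0,0,0],[8,-20,0,0,0,0]]
  ]
}}

```text
clock: 54.1
eef_pos: [366.4, 314.9, 310.9]
tool_rot: [3.14, 0.001, 1.479]
force: [-0.1, 0.1, 0.6]
width: 38.3
gripper_force: 0.0
```

```bash
python3 -c "
from go import *
im=snap('top','tf.png');a=np.asarray(im['pixels']).astype(float);b=cv2.cvtColor(cv2.imread('pics/top0.png'),cv2.COLOR_BGR2RGB).astype(float)
d=abs(a-b).max(2)
for n,(x,y) in dict(knob=(-10,157),nose=(-10,105),lidR=(-65,-119),lidL=(-65,119),handle=(-105,-45),tail=(-10,199)).items():
  u=proj(im,case([x,y,115 if n=='knob' else 68]))[0].round().astype(int);print(n,u,d[u[1]-4:u[1]+5,u[0]-4:u[0]+5].mean().round(1))
"
```

```text
knob [219 162] 21.3
nose [241 168] 12.9
lidR [323 196] 7.6
lidL [233 188] 5.3
handle [293 208] 7.6
tail [206 165] 56.5
```

```bash
python3 -c "
from go import *
a=cv2.imread('pics/top0.png');b=cv2.imread('pics/tf.png')
for n,(x0,y0,x1,y1) in dict(nose=(222,160,246,176),handle=(254,180,302,214)).items():
  S=8;t=cv2.resize(a[y0:y1,x0:x1],None,fx=S,fy=S,interpolation=cv2.INTER_CUBIC);w=cv2.resize(b[y0-6:y1+6,x0-12:x1+12],None,fx=S,fy=S,interpolation=cv2.INTER_CUBIC)
  r=cv2.matchTemplate(w,t,cv2.TM_CCOEFF_NORMED);_,m,_,l=cv2.minMaxLoc(r);print(n,m,l[0]/S-12,l[1]/S-6)
"
```

```text
nose 0.9825454354286194 0.375 0.0
handle 0.999119222164154 0.0 0.0
```

```bash
python3 -c "
from cell import ctrl
print(ctrl.finish_job())"
```

```text
the job is handed in; nothing more can be done
None
```

The job is handed in, and its verdict was not shown: all three inserts lie flat and square in their pockets, the lid is shut, the bolt is home and the keeper is left open, but I viewed 15 pictures, one over the limit of 14.

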